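# Pack a blood tube in its transport canister

### The job

Pack the purple-capped blood tube for the courier: stand the white canister in the round well of the cardboard transport box, then put the grey holder into the canister, the purple-capped tube into the holder's bore, and last the tall blue lid over it, down until it sits level on the canister's shoulder. Keep to that order, letting go of each part before you fetch the next, and keep the blood tube upright. Leave the other tubes in the rack, and the meter and the saline bottle beside the work, where they are.

Things in the scene. Friction and masses are not known exactly. Their poses are not given: they have to be found in the camera images.
- transport_box: low open cardboard box, fixed, 104 x 104 mm (flaps folded down outside reach 62 mm from the centre), top edge at 30 mm; in it white foam, top at 28 mm, with a round well 69 mm across, floor at 8 mm. Origin: underside, on the well's axis; z up. Obstacles: the left analyser overhangs at x > 0.49, y > 0.07, z 0.05 to 0.18; wall cabinets behind x = 0.65 above z = 0.57
- canister: white cylindrical canister, open at the top, 66 mm high, two thin blue bands; body 62 mm across up to a shoulder at 50 mm, above it a neck 50 mm across up to the rim at 66 mm; inside straight, at least 43 mm across, inner floor at 4 mm. Loose, about 90 g, stands upright. Origin: centre of the underside, z up along its axis
- tube_holder: grey plastic spool, 86 mm high: a stem 28 mm across with three flanges 39 mm across (at 0 to 5, 20 to 24 and 48 to 53 mm), the stem bare from 53 mm to its top at 86 mm; in the stem a round bore 18 mm across, open at the top, its floor at 26 mm (60 mm deep). Loose, about 70 g, stands upright; goes into the canister flanges first, as it stands. Origin: centre of the underside, z up along its axis
- lid: tall blue cap, open below, 63 mm across, 98 mm high with its knob: skirt from 0 to 75 mm (57 mm across inside, 72 mm deep), on top a round knob 28 mm across from 75 to 98 mm, to be held there. Loose, about 80 g, stands on its open end. It slips over the canister's neck and then its lower edge rests on the shoulder. Origin: centre of the open lower end, z up along its axis
- tube_purple: blood tube with a purple cap, 88 mm long, glass 13 mm across, cap 16 mm across from 65 mm to the top; stands upright in the rack. Loose, about 18 g. Origin: bottom end, z up along its axis to the cap
- tube_red: the same kind of tube with a red cap, in the rack; to be left there
- tube_green: the same kind of tube with a green cap, in the rack; to be left there
- rack: blue tube rack, 36 x 160 x 62 mm, does not move; six holes 16 mm square in a row along its y axis, 24 mm apart, the three tubes stand 48 mm apart on its floor at 4 mm and so reach up to 92 mm. Origin: centre of the underside, x across the row, z up
- the_hand_meter: bystander: white handheld meter with a screen, 174 x 78 x 48 mm, lies on its grey dock on the right, its top at 88 mm; origin: centre of the underside
- saline: bystander: small whitish bottle with a teal cap, 34 mm across, 79 mm high, stands on the left; origin: centre of the underside

How it is judged:
On the way, in this order (a step that is already met when the one before it is completed fails the run):
1. the canister stands released in the box's well, nothing in it yet (horizontal distance between canister and transport_box below 0.008 m and z of canister in the frame of transport_box between 0.004 and 0.012 m and angle between canister's own z axis and vertical below 0.08 rad and contact force between canister and the fingers below 0.3 N), for 0.2 s.
2. the tube holder stands released on the floor of the canister in the well (horizontal distance between canister and transport_box below 0.008 m and z of canister in the frame of transport_box between 0.004 and 0.012 m and angle between each of canister, tube_holder's own z axis and vertical below 0.08 rad and horizontal distance between tube_holder and canister below 0.006 m and z of tube_holder in the frame of canister between 0.001 and 0.009 m and contact force between tube_holder and the fingers below 0.3 N), for 0.2 s.
3. the purple-capped tube stands released at the bottom of the holder's bore (horizontal distance between canister and transport_box below 0.008 m and z of canister in the frame of transport_box between 0.004 and 0.012 m and angle between each of canister, tube_holder's own z axis and vertical below 0.08 rad and horizontal distance between tube_holder and canister below 0.006 m and z of tube_holder in the frame of canister between 0.001 and 0.009 m and horizontal distance between tube_purple and tube_holder below 0.006 m and z of tube_purple in the frame of tube_holder between 0.022 and 0.032 m and angle between tube_purple's own z axis and vertical below 0.15 rad and contact force between tube_purple and the fingers below 0.3 N), for 0.2 s.
4. the lid rests released and level on the canister's shoulder over the tube (horizontal distance between canister and transport_box below 0.008 m and z of canister in the frame of transport_box between 0.004 and 0.012 m and angle between each of canister, tube_holder, lid's own z axis and vertical below 0.08 rad and horizontal distance between tube_holder and canister below 0.006 m and z of tube_holder in the frame of canister between 0.001 and 0.009 m and horizontal distance between tube_purple and tube_holder below 0.006 m and z of tube_purple in the frame of tube_holder between 0.022 and 0.032 m and angle between tube_purple's own z axis and vertical below 0.15 rad and horizontal distance between lid and canister below 0.007 m and z of lid in the frame of canister between 0.045 and 0.055 m and contact force between lid and the fingers below 0.3 N), for 0.2 s.
At the end, for the whole second after the job is handed in: Canister on the well floor (within 8 mm), holder on the canister floor (6 mm), purple tube at the bottom of the bore (6 mm), lid level on the shoulder (7 mm), each upright and at most 6 mm above its seat, released, at rest; red and green tubes upright within 15 mm of their start (horizontal distance between canister and transport_box below 0.008 m and z of canister in the frame of transport_box between 0.004 and 0.012 m and angle between each of canister, tube_holder, lid's own z axis and vertical below 0.08 rad and horizontal distance between tube_holder and canister below 0.006 m and z of tube_holder in the frame of canister between 0.001 and 0.009 m and horizontal distance between tube_purple and tube_holder below 0.006 m and z of tube_purple in the frame of tube_holder between 0.022 and 0.032 m and angle between tube_purple's own z axis and vertical below 0.15 rad and horizontal distance between lid and canister below 0.007 m and z of lid in the frame of canister between 0.045 and 0.055 m and linear speed of each of canister, tube_holder, tube_purple, lid below 0.02 m/s and distance of each of tube_red, tube_green from where it was at the start of the episode below 0.015 m and angle between each of tube_red, tube_green's own z axis and vertical below 0.3 rad); the robot touches nothing.
It fails at once if the purple-capped tube is tipped by more than 40 degrees (angle between tube_purple's own z axis and vertical above 0.7 rad).
It fails at once if another tube is taken out of the rack or pushed aside (moved more than 30 mm) (distance of any of tube_red, tube_green from where it was at the start of the episode above 0.03 m).
It fails at once if a bystander (the meter or the saline bottle) is moved by more than 30 mm (distance of any of the_hand_meter, saline from where it was at the start of the episode above 0.03 m).
It also fails if it takes over 128 s, if anything falls off the work surface, if the arm or the gripper's body presses on something with over 40 N, if the wrist force passes 120 N, or if a joint passes its speed limit or range.

### The arm

A 7-joint arm with a two-finger parallel gripper is mounted at the origin on a cart in front of the work surface, level with it; the furniture and walls round the work are solid. World frame = base frame: x ahead of the robot, y to its left, z up, the work surface at z = 0. Lengths are in m, angles in rad, forces in N, time in s.
With the tool pointing down it reaches from about 0.425 to 0.925 m from the base axis. Payload 6.8 kg.
Tool frame: the origin (TCP) lies at the very end of the fingers, on their centre line; the grasp point (between the pads) lies 19 mm behind it; z points along the fingers, y is the line along which they close (so a half turn about z gives the same grasp; the last joint's range is limited). The gripper opens to 85 mm and grips with 20 to 120 N. Pads are 22 mm wide; open, the fingers measure 114 mm over their backs; the gripper's body (76 mm by 85 mm) begins 54 mm behind the grasp point. The pads swing forward as they close: fully open they stand 13 mm farther back than shut.
Start: joints at [-1.333, 0.477, 0.022, 1.555, -0.011, 1.109, -0.083], TCP at [0.229, 0.635, 0.204] pointing down, gripper open.
Joint ranges: [-2.96, 2.96], [-0.34, 2.1], [-1.41, 1.46], [0.24, 2.44], [-1.37, 4.51], [0.17, 1.92], [-2.96, 2.96]. Speed limits (rad/s): [2.39, 2.39, 3.14, 3.14, 3.14, 3.14, 3.14].

### API

Orientations are given as a unit quaternion [w, x, y, z].
In Python, from station import telemetry, viewer, job, search_frame, cut_out gives the robot as it stands. The module is installed in compiled form; this text tells all that it offers.
- The arm moves only by the shell command python3 -m crank 'ROWS' [FORCE]. ROWS is JSON, a list of rows, each an object with "delta_rot": the turn, a rotation vector about the tool's x, y, z in degrees, a list of three; "xyz": the shift along the tool's x, y, z in m, a list of three; "fingers": the gripper command: -1 is fully open, 1 is shut, values between are in proportion. In form: [{"delta_rot": [ax, ay, az], "xyz": [dx, dy, dz], "fingers": fingers}, ...]. A call has 1 to 10 rows; each row is the pose to reach, as a shift and turn from the pose commanded when the call began, along the tool's axes at that moment; what a row does not reach only later rows make up. A row lasts 1/10 s, in which the tool goes at most 50 mm and 8.59 degrees, less where a joint would pass 70% of its speed; a pose out of reach is approached as far as the arm can. A call with a gripper value outside its range is refused whole. The fingers move at their own pace and stop on an object; FORCE is the grip in N (left out, the last holds). Time passes only in rows, so rows that repeat a pose let the fingers close. It gives the time, the measured TCP pose, the force, the opening and the grip force at its end, in the units of the state.
- telemetry.get_obs(): the state, without advancing time (a new reading comes with each control period).
- viewer.read_camera(name): name is "side" or "top"; returns a dict with "img" (384x512x3 uint8, red, green, blue), "fx", "fy", "cx", "cy" (pixels), "origin" and "rotation" of the camera in the world. Camera axes: x right, y up, looking along -z (the intrinsics and any distortion apply to the point x, -y, -z); pixel columns grow to the right and rows downward; lengths in m; the calibration is good to about 2 mm. A picture is of the moment at which its call begins. There is no depth.
- job.hand_in(): hands the job in; it is judged then, once.
Trained networks look in the newest picture that a camera, given by its name, has taken for a name from the list of things; names that differ only in an ending like _2 or _b are one class to them, and where a whole thing is asked for, a point or a joint stands for the part that bears it (a point fixed in the world has none). Each returns a list of dicts, best first, with "score" (0 to 1); they miss things now and then, are a little off and sometimes report something else, mostly with a low value. They report only what shows in the picture. A call takes as long as a camera call.
- search_frame(camera, thing): "pixel" ([column, row] in pixels, amid what is visible of it).
- cut_out(camera, thing): "pixels" (384x512 bool, what is visible of it) and "pixel" ([column, row] in pixels, amid what is visible of it).
The state is a dict: "t": time; "q": joint angles; "joint_vel": joint speeds; "joint_torque": joint torques, N m; "eef_pos": TCP position; "tool_rot": TCP orientation; "contact_force": force on the tool from outside, world axes, zero at the start; "torque": the same for the moment, N m; "gripper_width": opening from 0.0 (shut) to 1.0 (fully open); "grasp_force": force on a finger pad.
Only numpy, scipy, OpenCV 4.12 (cv2) and the standard library are available. Lean on these libraries where they do the work, as an engineer would, in place of code of your own. Each camera call takes 0.05 s, during which the arm holds its last target. There are 200 camera calls.

## Working session

There is one attempt and no reset: what is moved stays moved. The work goes in short steps, Python scripts to look and compute and a shell command to move; the robot and the scene stay as the last step left them, time stands still between calls to the robot, and variables do not carry over. Pictures are saved under pics/ and viewed, at most 18 in all, crops included, and the job is handed in when it is done.

```bash
mkdir -p pics
cat > h.py <<'E'
import numpy as np, cv2
from station import telemetry, viewer, job, search_frame, cut_out
def cam(n,save=None):
    c=viewer.read_camera(n)
    if save: cv2.imwrite('pics/'+save,cv2.cvtColor(c['img'],cv2.COLOR_RGB2BGR))
    return c
def ray(c,p):
    d=np.array([(p[0]-c['cx'])/c['fx'],-(p[1]-c['cy'])/c['fy'],-1.])
    return np.array(c['origin']),np.array(c['rotation'])@d
def atz(c,p,z):
    o,d=ray(c,p); return o+d*(z-o[2])/d[2]
def proj(c,P):
    v=(np.array(P)-c['origin'])@np.array(c['rotation']); return [c['cx']+c['fx']*v[0]/-v[2], c['cy']-c['fy']*v[1]/-v[2]]
E
python3 - <<'E'
from h import *
np.set_printoptions(precision=3,suppress=True)
print(telemetry.get_obs())
for n in('top','side'):
    c=cam(n,n+'0.png'); print({k:v for k,v in c.items() if k!='img'})
    for t in 'transport_box canister tube_holder lid tube_purple tube_red tube_green rack the_hand_meter saline'.split():
        r=cut_out(n,t)
        print(t,[(round(x['score'],2),np.round(x['pixel']).tolist(),int(x['pixels'].sum())) for x in r[:2]], np.round(atz(c,r[0]['pixel'],0.05),3) if r else '')
E
```

```text
{'t': 0.0, 'q': array([-1.333,  0.478,  0.022,  1.556, -0.012,  1.109, -0.083]), 'joint_vel': array([ 0.   ,  0.002,  0.   ,  0.   , -0.   ,  0.001,  0.002]), 'joint_torque': array([ -0.   , -59.647,   1.608, -28.119,   0.012,   0.01 ,  -0.   ]), 'eef_pos': array([0.229, 0.634, 0.203]), 'tool_rot': array([-0.   ,  0.172,  0.985, -0.001]), 'contact_force': array([-1.33 ,  0.287, -0.202]), 'torque': array([ 0.031, -0.017, -0.018]), 'grasp_force': 0.0, 'gripper_width': 1.0008819998769938}
{'fx': 432.8155170795046, 'fy': 432.8155170795046, 'cx': 257.1300603046194, 'cy': 196.93348546876615, 'origin': array([ 0.35 , -0.016,  1.177]), 'rotation': array([ 0.714,  0.042, -0.056, -0.697])}Traceback (most recent call last):
  File "<stdin>", line 8, in <module>
  File "h.py", line 11, in atz
    o,d=ray(c,p); return o+d*(z-o[2])/d[2]
        ~~~^^^^^
  File "h.py", line 9, in ray
    return np.array(c['origin']),np.array(c['rotation'])@d
                                 ~~~~~~~~~~~~~~~~~~~~~~~^~
ValueError: matmul: Input operand 1 has a mismatch in its core dimension 0, with gufunc signature (n?,k),(k,m?)->(n?,m?) (size 3 is different from 4)
```

Camera rotation is a quaternion.

```bash
sed -i "s/    if save: /    from scipy.spatial.transform import Rotation as R\n    q=c['rotation']; c['rotation']=R.from_quat([q[1],q[2],q[3],q[0]]).as_matrix()\n    if save: /" h.py
python3 - <<'E'
from h import *
np.set_printoptions(precision=3,suppress=True)
for n in('top','side'):
    c=cam(n,n+'0.png'); print(n,c['fx'],c['origin'])
    for t in 'transport_box canister tube_holder lid tube_purple tube_red tube_green rack the_hand_meter saline'.split():
        r=cut_out(n,t)
        print(t,[(round(x['score'],2),np.round(x['pixel']).tolist(),int(x['pixels'].sum())) for x in r[:2]], np.round(atz(c,r[0]['pixel'],0.05),3) if r else '')
E
```

```text
top 432.8155170795046 [ 0.35  -0.016  1.177]
transport_box [(0.95, [243.0, 177.0], 1819)] [0.559 0.003 0.05 ]
canister [(0.68, [317.0, 223.0], 460)] [ 0.442 -0.194  0.05 ]
tube_holder [(0.72, [264.0, 225.0], 208)] [ 0.434 -0.056  0.05 ]
lid [(0.6, [213.0, 226.0], 544)] [0.429 0.076 0.05 ]
tube_purple [(0.61, [244.0, 178.0], 1790)] [ 0.556 -0.001  0.05 ]
tube_red [] 
tube_green [] 
rack [(0.62, [288.0, 183.0], 804)] [ 0.547 -0.117  0.05 ]
the_hand_meter [] 
saline [(0.49, [158.0, 225.0], 169)] [0.428 0.22  0.05 ]
side 392.9067547041971 [ 0.146 -0.665  0.473]
transport_box [(0.83, [267.0, 198.0], 1441)] [ 0.516 -0.038  0.05 ]
canister [(0.77, [274.0, 254.0], 1449), (0.47, [207.0, 189.0], 1100)] [ 0.427 -0.21   0.05 ]
tube_holder [(0.96, [236.0, 217.0], 674)] [ 0.426 -0.07   0.05 ]
lid [(0.67, [206.0, 187.0], 1150)] [0.423 0.074 0.05 ]
tube_purple [(0.69, [284.0, 211.0], 165)] [ 0.516 -0.103  0.05 ]
tube_red [(0.73, [300.0, 206.0], 179)] [ 0.557 -0.102  0.05 ]
tube_green [(0.52, [320.0, 197.0], 169)] [ 0.612 -0.096  0.05 ]
rack [(0.79, [312.0, 220.0], 1690)] [ 0.546 -0.157  0.05 ]
the_hand_meter [(0.96, [337.0, 251.0], 1569), (0.34, [237.0, 219.0], 761)] [ 0.525 -0.258  0.05 ]
saline [(0.6, [188.0, 165.0], 336), (0.35, [319.0, 200.0], 207)] [0.431 0.209 0.05 ]
```

View pics/top0.png

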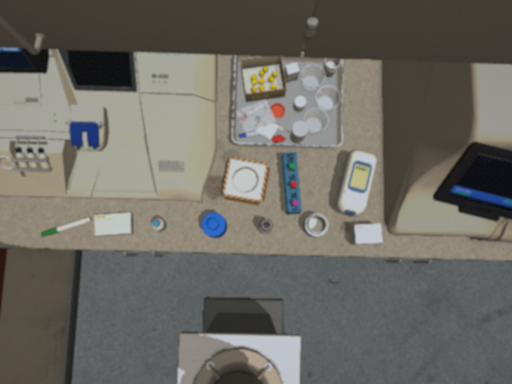

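View pics/side0.png

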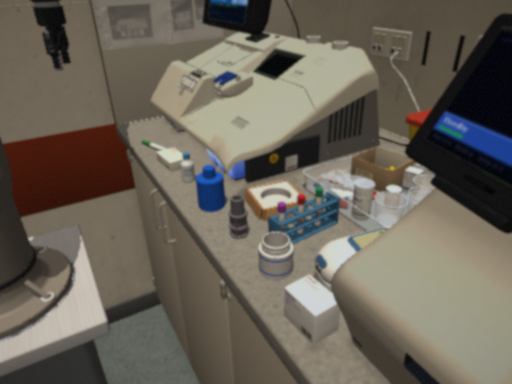

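The top view shows the box well at (245,180), the rack with purple (296,203), red (294,184) and green (291,166), the lid at (213,224), the holder at (265,226) and the canister at (316,224). The side view agrees with this. I'll zoom in for precise centres.

Run:
```python
from h import *
c=cam('top')
im=cv2.cvtColor(c['img'],cv2.COLOR_RGB2BGR)
z=cv2.resize(im[145:245,190:350],None,fx=5,fy=5,interpolation=cv2.INTER_CUBIC)
cv2.imwrite('pics/topz.png',z)
s=cam('side'); im=cv2.cvtColor(s['img'],cv2.COLOR_RGB2BGR)
z=cv2.resize(im[155:285,190:350],None,fx=4.5,fy=4.5,interpolation=cv2.INTER_CUBIC)
cv2.imwrite('pics/sidez.png',z)
```

```text
(no output)
```

View pics/topz.png

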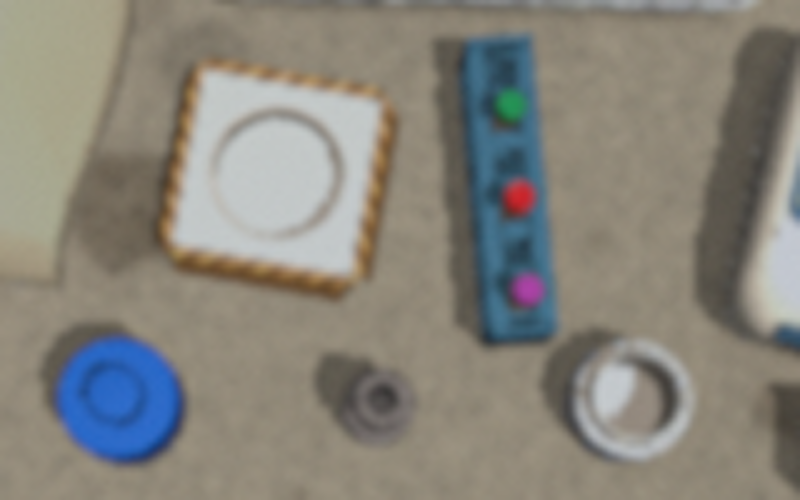

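View pics/sidez.png

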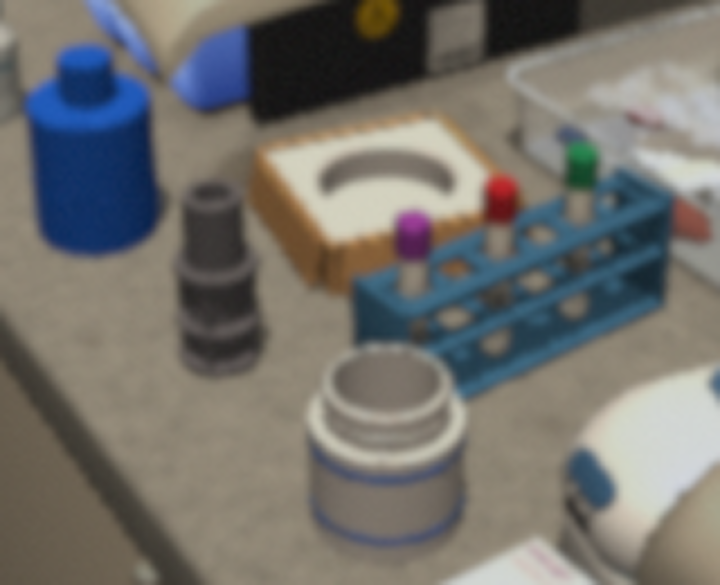

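Run:
```python
from h import *
np.set_printoptions(precision=4,suppress=True)
t=cam('top');s=cam('side')
T=lambda x,y:(190+(x+.5)/5-.5,145+(y+.5)/5-.5)
S=lambda x,y:(190+(x+.5)/4.5-.5,155+(y+.5)/4.5-.5)
for n,z,a,b in [('well',.028,(277,173.5),(387,188)),('knob',.098,(113,392),(86,59)),('lidtop',.075,(120,399),None),('holder',.086,(382,399),(213,197)),
 ('can shoulder',.05,(632,400),None),('can rim',.066,(635,398),(389,385)),('purple',.092,(528,288),(414,222)),('red',.092,(519,197),(501,186)),('green',.092,(511,105),(582,151))]:
    print(n,atz(t,T(*a),z)[:2], atz(s,S(*b),z)[:2] if b else '')
```

```text
well [ 0.5578 -0.0028] [ 0.5544 -0.0108]
knob [0.4323 0.075 ] [0.4319 0.0712]
lidtop [0.4306 0.0733] 
holder [ 0.4331 -0.0596] [ 0.4327 -0.0629]
can shoulder [ 0.4386 -0.1919] 
can rim [ 0.4384 -0.1909] [ 0.4399 -0.1958]
purple [ 0.4908 -0.1322] [ 0.4902 -0.1349]
red [ 0.5374 -0.1271] [ 0.5382 -0.1293]
green [ 0.5851 -0.1224] [ 0.5866 -0.1226]
```

```bash
cat > go.py <<'E'
# usage: go.py x y z : shift in tool axes to a target with tool x=+Y, y=+X, z=-Z
import sys
from h import *
from scipy.spatial.transform import Rotation as R
np.set_printoptions(precision=4,suppress=True)
o=telemetry.get_obs(); q=o['tool_rot']; M=R.from_quat([q[1],q[2],q[3],q[0]])
W=R.from_matrix(np.array([[0,1,0],[1,0,0],[0,0,-1.]]))
print('t',o['t'],'pos',o['eef_pos'],'F',o['contact_force'],'w',o['gripper_width'],'g',o['grasp_force'])
print('shift',M.inv().apply(np.array(list(map(float,sys.argv[1:4])))-o['eef_pos']),'turn',np.degrees((M.inv()*W).as_rotvec()))
E
python3 -m crank '[{"delta_rot":[0,0,8],"xyz":[0,0,-0.05],"fingers":-1},{"delta_rot":[0,0,16],"xyz":[0,0,-0.1],"fingers":-1},{"delta_rot":[0,0,24],"xyz":[0,0,-0.1],"fingers":-1},{"delta_rot":[0,0,32],"xyz":[0,0,-0.1],"fingers":-1},{"delta_rot":[0,0,40],"xyz":[0,0,-0.1],"fingers":-1},{"delta_rot":[0,0,48],"xyz":[0,0,-0.1],"fingers":-1},{"delta_rot":[0,0,56],"xyz":[0,0,-0.1],"fingers":-1},{"delta_rot":[0,0,64],"xyz":[0,0,-0.1],"fingers":-1},{"delta_rot":[0,0,70.2],"xyz":[0,0,-0.1],"fingers":-1},{"delta_rot":[0,0,70.2],"xyz":[0,0,-0.1],"fingers":-1}]' 40
python3 go.py 0.47 0.15 0.3
```

```text
t: 2.4
eef_pos: [0.2286, 0.6351, 0.3038]
tool_rot: [0.0, 0.707, 0.707, 0.0]
contact_force: [0.3, 0.7, 0.3]
gripper_width: 0.999
grasp_force: 0.0
t 2.4 pos [0.2286 0.6351 0.3038] F [0.3177 0.6601 0.3457] w 0.9985810925440741 g 0.0
shift [-0.4849  0.2418  0.0038] turn [ 0.0075  0.0052 -0.0523]
```

```bash
python3 -m crank '[{"delta_rot":[0,0,0],"xyz":[-0.485,0.242,0],"fingers":-1},{"delta_rot":[0,0,0],"xyz":[-0.485,0.242,0],"fingers":-1},{"delta_rot":[0,0,0],"xyz":[-0.485,0.242,0],"fingers":-1},{"delta_rot":[0,0,0],"xyz":[-0.485,0.242,0],"fingers":-1},{"delta_rot":[0,0,0],"xyz":[-0.485,0.242,0],"fingers":-1},{"delta_rot":[0,0,0],"xyz":[-0.485,0.242,0],"fingers":-1},{"delta_rot":[0,0,0],"xyz":[-0.485,0.242,0],"fingers":-1},{"delta_rot":[0,0,0],"xyz":[-0.485,0.242,0],"fingers":-1},{"delta_rot":[0,0,0],"xyz":[-0.485,0.242,0],"fingers":-1},{"delta_rot":[0,0,0],"xyz":[-0.485,0.242,0],"fingers":-1}]' | head -2
python3 go.py 0.47 0.15 0.3
python3 -m crank '[{"delta_rot":[0,0,0],"xyz":[-0.34,-0.03,0.12],"fingers":-1},{"delta_rot":[0,0,0],"xyz":[-0.34,-0.03,0.12],"fingers":-1},{"delta_rot":[0,0,0],"xyz":[-0.34,-0.03,0.12],"fingers":-1},{"delta_rot":[0,0,0],"xyz":[-0.34,-0.03,0.12],"fingers":-1},{"delta_rot":[0,0,0],"xyz":[-0.34,-0.03,0.12],"fingers":-1},{"delta_rot":[0,0,0],"xyz":[-0.34,-0.03,0.12],"fingers":-1},{"delta_rot":[0,0,0],"xyz":[-0.34,-0.03,0.12],"fingers":-1},{"delta_rot":[0,0,0],"xyz":[-0.34,-0.03,0.12],"fingers":-1},{"delta_rot":[0,0,0],"xyz":[-0.34,-0.03,0.12],"fingers":-1},{"delta_rot":[0,0,0],"xyz":[-0.34,-0.03,0.12],"fingers":-1}]' | head -2
python3 go.py 0.439 -0.193 0.1
```

```text
t: 3.4
eef_pos: [0.4525, 0.1857, 0.3042]
t 3.4 pos [0.4525 0.1857 0.3042] F [0.6595 0.9068 0.0105] w 0.9979909272194527 g 0.0
shift [-0.0357  0.0174  0.0042] turn [ 0.044  -0.0554  0.1969]
t: 4.4
eef_pos: [0.4222, -0.1518, 0.184]
t 4.4 pos [ 0.4222 -0.1518  0.184 ] F [0.7195 0.8666 0.3244] w 1.0020644835392352 g 0.0
shift [-0.0412  0.0168  0.084 ] turn [ 0.01   -0.0119  0.0925]
```

```bash
python3 -m crank '[{"delta_rot":[0,0,0],"xyz":[-0.041,0.017,0.03],"fingers":-1},{"delta_rot":[0,0,0],"xyz":[-0.041,0.017,0.07],"fingers":-1},{"delta_rot":[0,0,0],"xyz":[-0.041,0.017,0.084],"fingers":-1},{"delta_rot":[0,0,0],"xyz":[-0.041,0.017,0.084],"fingers":-1}]' | head -2
python3 go.py 0.439 -0.193 0.022
python3 - <<'E'
from h import *
c=cam('side','can.png'); t=cam('top','cant.png')
im=cv2.imread('pics/can.png')[130:290,190:350]; im2=cv2.imread('pics/cant.png')[165:265,270:370]
cv2.imwrite('pics/canz.png',np.hstack([cv2.resize(im,(400,400),interpolation=2),cv2.resize(im2,(400,400),interpolation=2)]))
E
```

```text
t: 4.8
eef_pos: [0.4377, -0.1915, 0.0985]
t 4.8 pos [ 0.4377 -0.1915  0.0985] F [-0.7149  0.3681  0.3222] w 0.9999736085917199 g 0.0
shift [-0.0016  0.0016  0.0765] turn [-0.2398 -0.0732  0.1335]
```

View pics/canz.png

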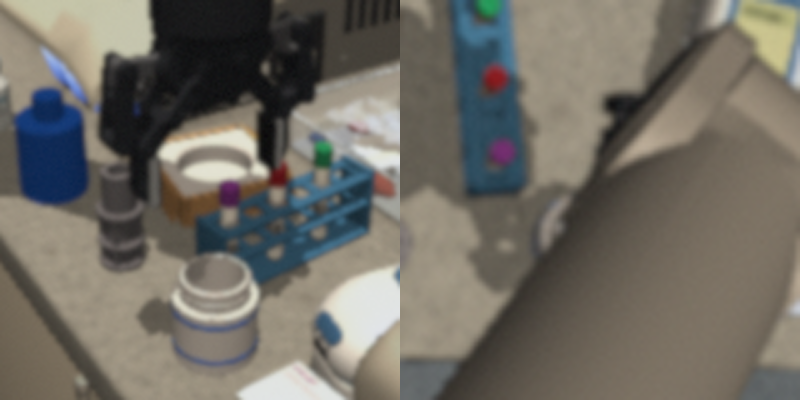

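The side view shows the fingers straddling the canister (tips at about (152,195) and (270,165) in the crop, canister axis at about 216). Next I go down and grip.

```bash
python3 -m crank '[{"delta_rot":[0,0,0],"xyz":[-0.001,0.001,0.025],"fingers":-1},{"delta_rot":[0,0,0],"xyz":[-0.001,0.001,0.05],"fingers":-1},{"delta_rot":[0,0,0],"xyz":[-0.001,0.001,0.07],"fingers":-1},{"delta_rot":[0,0,0],"xyz":[-0.001,0.001,0.077],"fingers":-1},{"delta_rot":[0,0,0],"xyz":[-0.001,0.001,0.077],"fingers":0},{"delta_rot":[0,0,0],"xyz":[-0.001,0.001,0.077],"fingers":0.5},{"delta_rot":[0,0,0],"xyz":[-0.001,0.001,0.077],"fingers":1},{"delta_rot":[0,0,0],"xyz":[-0.001,0.001,0.077],"fingers":1},{"delta_rot":[0,0,0],"xyz":[-0.001,0.001,0.077],"fingers":1},{"delta_rot":[0,0,0],"xyz":[-0.001,0.001,0.077],"fingers":1}]' 30
python3 -m crank '[{"delta_rot":[0,0,0],"xyz":[0,0,0],"fingers":1},{"delta_rot":[0,0,0],"xyz":[0,0,0],"fingers":1},{"delta_rot":[0,0,0],"xyz":[0,0,-0.02],"fingers":1},{"delta_rot":[0,0,0],"xyz":[0,0,-0.05],"fingers":1},{"delta_rot":[0,0,0],"xyz":[0,0,-0.09],"fingers":1},{"delta_rot":[0,0,0],"xyz":[0,0,-0.13],"fingers":1},{"delta_rot":[0,0,0],"xyz":[0,0,-0.13],"fingers":1}]'
python3 go.py 0.557 -0.0045 0.15
```

```text
t: 5.9
eef_pos: [0.4409, -0.1945, 0.0244]
tool_rot: [0.001, 0.707, 0.707, 0.001]
contact_force: [-2.4, 1.9, 9.8]
gripper_width: 0.561
grasp_force: 29.4
t: 6.6
eef_pos: [0.443, -0.1959, 0.1578]
tool_rot: [0.004, 0.707, 0.707, 0.003]
contact_force: [0.1, -0.2, -1.4]
gripper_width: 0.559
grasp_force: 31.6
t 6.6 pos [ 0.443  -0.1959  0.1578] F [ 0.1371 -0.1663 -1.4077] w 0.559037638969165 g 31.586447339504957
shift [0.1915 0.1138 0.0087] turn [ 0.5322  0.0401 -0.0469]
```

Run:
```python
from h import *
c=cam('side','lift.png')
cv2.imwrite('pics/liftz.png',cv2.resize(cv2.imread('pics/lift.png')[90:290,170:370],(600,600),interpolation=2))
print(telemetry.get_obs()['eef_pos'])
```

```text
[ 0.441854   -0.19480502  0.15559414]
```

View pics/liftz.png

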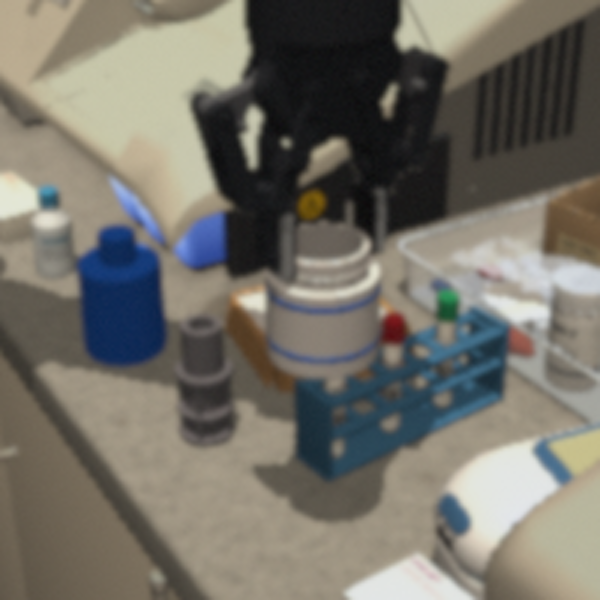

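The canister is held by its neck at about (325,300) in the crop and looks roughly upright. I'll fit its pose in the hand before placing it.

```bash
cat > fit.py <<'E'
from h import *
from scipy.optimize import minimize
from scipy.spatial.transform import Rotation as R
A=np.linspace(0,2*np.pi,40,endpoint=False)
def sil(c,p,rings,tilt=(0,0)):
    S=4; m=np.zeros((384*S,512*S),np.uint8); M=R.from_rotvec([tilt[0],tilt[1],0])
    for (r0,z0),(r1,z1) in zip(rings[::2],rings[1::2]):
        P=np.vstack([np.c_[r*np.cos(A),r*np.sin(A),0*A+z] for r,z in((r0,z0),(r1,z1))])
        P=M.apply(P)+p
        uv=np.array([proj(c,q) for q in P])
        cv2.fillPoly(m,[cv2.convexHull(((uv+.5)*S).astype(np.float32)).astype(np.int32)],1)
    return cv2.resize(m.astype(np.float32),(512,384),interpolation=cv2.INTER_AREA)
def fit(c,mask,rings,f,x0,ign=None,step=0.004):
    """f maps params -> (p,tilt)"""
    w=np.ones(mask.shape) if ign is None else ~ign
    cost=lambda x:(abs(sil(c,*(lambda a:(a[0],rings,a[1]))(f(x)))-mask)*w).sum()
    n=len(x0); s=np.vstack([x0]+[np.array(x0)+step*(np.arange(n)==i)*(1 if i<3 else 10) for i in range(n)])
    r=minimize(cost,x0,method='Nelder-Mead',options=dict(initial_simplex=s,maxfev=150)); return r.x,r.fun,mask.sum()
CAN=[(.031,0),(.031,.05),(.025,.05),(.025,.066)]
HOLD=[(.014,0),(.014,.086),(.0195,0),(.0195,.005),(.0195,.02),(.0195,.024),(.0195,.048),(.0195,.053)]
LID=[(.0315,0),(.0315,.075),(.014,.075),(.014,.098)]
E
python3 - <<'E'
from fit import *
np.set_printoptions(precision=4,suppress=True)
c=cam('side')
print(telemetry.get_obs()['eef_pos'])
for n,ri,x0 in(('canister',CAN,[.442,-.195,.13]),('tube_holder',HOLD,[.433,-.061,0]),('lid',LID,[.432,.0725,0])):
    r=cut_out('side',n)
    for d in r[:2]:
        m=d['pixels'].astype(float)
        if n=='canister':
            print(n,d['score'],fit(c,m,ri,lambda x:(np.array([.442,x[0],x[1]]),(0,0)),x0[1:]))
            print(n,d['score'],fit(c,m,ri,lambda x:(np.array([.442,x[0],x[1]]),(0,x[2])),x0[1:]+[0]))
        else: print(n,d['score'],fit(c,m,ri,lambda x:(np.array([x[0],x[1],0]),(0,0)),x0[:2]))
E
```

```text
[ 0.4406 -0.1941  0.154 ]
canister 0.55 (array([-0.1921,  0.1302]), np.float64(219.125), np.float64(1597.0))
canister 0.55 (array([-0.1914,  0.1299, -0.0009]), np.float64(220.0625), np.float64(1597.0))
tube_holder 0.63 (array([ 0.4336, -0.0589]), np.float64(52.8125), np.float64(717.0))
lid 0.64 (array([0.4314, 0.075 ]), np.float64(43.75), np.float64(1143.0))
```

```bash
python3 go.py 0.5575 -0.005 0.154
python3 -m crank '[{"delta_rot":[0,0,0],"xyz":[0.03,0.018,0],"fingers":1},{"delta_rot":[0,0,0],"xyz":[0.06,0.037,0],"fingers":1},{"delta_rot":[0,0,0],"xyz":[0.09,0.055,0],"fingers":1},{"delta_rot":[0,0,0],"xyz":[0.12,0.074,0],"fingers":1},{"delta_rot":[0,0,0],"xyz":[0.15,0.092,0],"fingers":1},{"delta_rot":[0,0,0],"xyz":[0.175,0.108,0],"fingers":1},{"delta_rot":[0,0,0],"xyz":[0.189,0.117,0],"fingers":1},{"delta_rot":[0,0,0],"xyz":[0.189,0.117,0],"fingers":1},{"delta_rot":[0,0,0],"xyz":[0.189,0.117,0],"fingers":1},{"delta_rot":[0,0,0],"xyz":[0.189,0.117,0],"fingers":1}]' |head -2
python3 go.py 0.5575 -0.005 0.075
```

```text
t 6.85 pos [ 0.439  -0.1939  0.152 ] F [ 0.1601  0.5142 -0.2391] w 0.5587053620781373 g 31.585632897913456
shift [ 0.1889  0.1185 -0.0021] turn [-0.1007 -0.0334 -0.0042]
t: 7.85
eef_pos: [0.5558, -0.0075, 0.1526]
t 7.85 pos [ 0.5558 -0.0075  0.1526] F [-0.7715 -0.8767 -1.2702] w 0.5550038269380368 g 31.583711430430412
shift [0.0025 0.0018 0.0776] turn [-0.06    0.034  -0.1787]
```

```bash
python3 -m crank '[{"delta_rot":[0,0,0],"xyz":[0.0025,0.002,0.02],"fingers":1},{"delta_rot":[0,0,0],"xyz":[0.0025,0.002,0.04],"fingers":1},{"delta_rot":[0,0,0],"xyz":[0.0025,0.002,0.06],"fingers":1},{"delta_rot":[0,0,0],"xyz":[0.0025,0.002,0.08],"fingers":1},{"delta_rot":[0,0,0],"xyz":[0.0025,0.002,0.09],"fingers":1},{"delta_rot":[0,0,0],"xyz":[0.0025,0.002,0.09],"fingers":1},{"delta_rot":[0,0,0],"xyz":[0.0025,0.002,0.09],"fingers":1},{"delta_rot":[0,0,0],"xyz":[0.0025,0.002,0.09],"fingers":1}]' |head -2
python3 go.py 0.5575 -0.005 0.034
python3 - <<'E'
from fit import *
np.set_printoptions(precision=4,suppress=True)
c=cam('side','well.png');p=telemetry.get_obs()['eef_pos'];print(p)
for d in cut_out('side','canister')[:1]:
    m=d['pixels'].astype(float)
    print(d['score'],d['pixel'],fit(c,m,CAN,lambda x:(np.array([p[0],x[0],x[1]]),(0,0)),[p[1],p[2]-.024]))
cv2.imwrite('pics/wellz.png',cv2.resize(cv2.imread('pics/well.png')[120:260,180:340],(686,600),interpolation=2))
E
```

```text
t: 8.65
eef_pos: [0.5596, -0.0032, 0.0638]
t 8.65 pos [ 0.5596 -0.0032  0.0638] F [0.5435 0.0882 0.075 ] w 0.553720682537848 g 31.584380697458982
shift [-0.0018 -0.0022  0.0298] turn [ 0.0999 -0.0157 -0.0423]
[ 0.5596 -0.0031  0.0638]
0.93 [276.5, 179.6] (array([-0.0011,  0.0393]), np.float64(90.0), np.float64(872.0))
```

View pics/wellz.png

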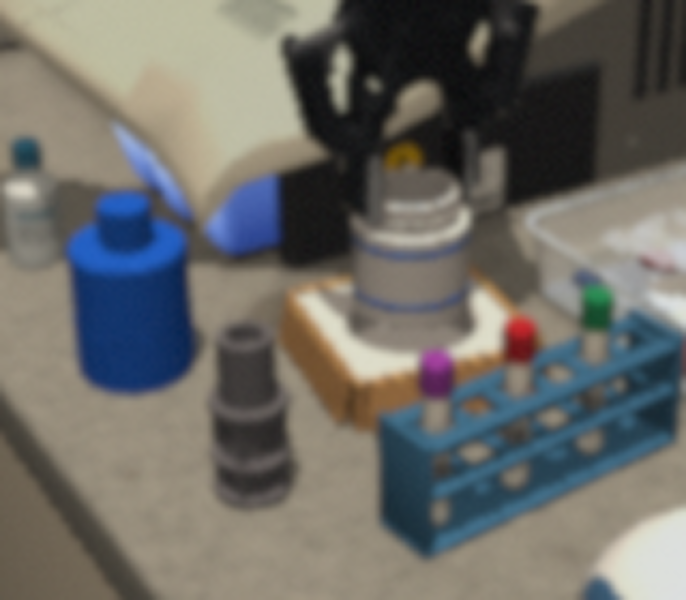

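The canister hovers over the well with its base around (412,325) in the crop. It's about 2 mm off, so I correct that and lower it.

```bash
python3 -m crank '[{"delta_rot":[0,0,0],"xyz":[-0.002,-0.002,0],"fingers":1},{"delta_rot":[0,0,0],"xyz":[-0.002,-0.002,0.005],"fingers":1},{"delta_rot":[0,0,0],"xyz":[-0.002,-0.002,0.01],"fingers":1},{"delta_rot":[0,0,0],"xyz":[-0.002,-0.002,0.014],"fingers":1},{"delta_rot":[0,0,0],"xyz":[-0.002,-0.002,0.018],"fingers":1},{"delta_rot":[0,0,0],"xyz":[-0.002,-0.002,0.022],"fingers":1},{"delta_rot":[0,0,0],"xyz":[-0.002,-0.002,0.026],"fingers":1},{"delta_rot":[0,0,0],"xyz":[-0.002,-0.002,0.028],"fingers":1},{"delta_rot":[0,0,0],"xyz":[-0.002,-0.002,0.029],"fingers":1},{"delta_rot":[0,0,0],"xyz":[-0.002,-0.002,0.029],"fingers":1}]'
python3 go.py 0.5575 -0.005 0.033
```

```text
t: 9.75
eef_pos: [0.5569, -0.005, 0.0337]
tool_rot: [-0.0, 0.707, 0.707, -0.0]
contact_force: [-0.5, -0.2, -1.6]
gripper_width: 0.552
grasp_force: 31.6
t 9.75 pos [ 0.5569 -0.005   0.0337] F [-0.4657 -0.2104 -1.6314] w 0.552391332398001 g 31.585801988840103
shift [-0.      0.0006  0.0007] turn [-0.0065  0.0023 -0.0156]
```

```bash
python3 -m crank '[{"delta_rot":[0,0,0],"xyz":[0,0,0.001],"fingers":1},{"delta_rot":[0,0,0],"xyz":[0,0,0.0015],"fingers":1},{"delta_rot":[0,0,0],"xyz":[0,0,0.0015],"fingers":1}]'
python3 -m crank '[{"delta_rot":[0,0,0],"xyz":[0,0,0],"fingers":0},{"delta_rot":[0,0,0],"xyz":[0,0,0],"fingers":-0.5},{"delta_rot":[0,0,0],"xyz":[0,0,0],"fingers":-1},{"delta_rot":[0,0,0],"xyz":[0,0,0],"fingers":-1},{"delta_rot":[0,0,0],"xyz":[0,0,0],"fingers":-1},{"delta_rot":[0,0,0],"xyz":[0,0,-0.03],"fingers":-1},{"delta_rot":[0,0,0],"xyz":[0,0,-0.07],"fingers":-1},{"delta_rot":[0,0,0],"xyz":[0,0,-0.12],"fingers":-1},{"delta_rot":[0,0,0],"xyz":[0,0,-0.15],"fingers":-1},{"delta_rot":[0,0,0],"xyz":[0,0,-0.15],"fingers":-1}]'
python3 go.py 0.4335 -0.0593 0.17
```

```text
t: 10.05
eef_pos: [0.557, -0.0049, 0.0326]
tool_rot: [-0.0, 0.707, 0.707, 0.0]
contact_force: [-0.2, 0.1, 2.5]
gripper_width: 0.558
grasp_force: 31.9
t: 11.05
eef_pos: [0.5598, -0.0053, 0.1865]
tool_rot: [0.002, 0.707, 0.707, 0.003]
contact_force: [-0.1, -0.2, 0.2]
gripper_width: 1.001
grasp_force: 0.0
t 11.05 pos [ 0.5598 -0.0053  0.1865] F [-0.0727 -0.1992  0.1984] w 1.0005406192030677 g 0.0
shift [-0.0541 -0.1264  0.0155] turn [ 0.4439 -0.0928 -0.0374]
```

Run:
```python
from fit import *
np.set_printoptions(precision=4,suppress=True)
c=cam('side'); t=cam('top')
for x in (-.0425,.0425):
  for dz in (0,.013,.026): print(x,dz,(np.array(proj(c,[.4377+x,-.1915,.0985+dz]))-[190,130])/.4)
for x in (-.027,.033):
  for dz in (0,.013,.026): print('can',x,dz,(np.array(proj(c,[.5596+x,-.0032,.0638+dz]))-[180,120])*4.2875)
for n in('side','top'):
  cc=dict(side=c,top=t)[n]
  for d in cut_out(n,'canister')[:1]:
    print(n,d['score'],d['pixel'],fit(cc,d['pixels'].astype(float),CAN,lambda x:(np.array([x[0],x[1],.008]),(0,0)),[.557,-.003]))
```

```text
-0.0425 0 [154.2387 253.1602]
-0.0425 0.013 [153.66   236.8001]
-0.0425 0.026 [153.0698 220.1168]
0.0425 0 [260.9741 216.4959]
0.0425 0.013 [261.4145 200.6564]
0.0425 0.026 [261.8631 184.5206]
can -0.027 0 [366.2671 272.1956]
can -0.027 0.013 [365.9561 249.7776]
can -0.027 0.026 [365.6405 227.0302]
can 0.033 0 [463.6445 243.9497]
can 0.033 0.013 [464.0323 221.9679]
can 0.033 0.026 [464.4255 199.6724]
side 0.82 [274.0, 187.6] (array([0.568 , 0.0177]), np.float64(202.25), np.float64(714.0))
```

```bash
python3 -m crank '[{"delta_rot":[0,0,0],"xyz":[-0.027,-0.063,0.007],"fingers":-1},{"delta_rot":[0,0,0],"xyz":[-0.054,-0.11,0.015],"fingers":-1},{"delta_rot":[0,0,0],"xyz":[-0.054,-0.126,0.015],"fingers":-1},{"delta_rot":[0,0,0],"xyz":[-0.054,-0.126,0.015],"fingers":-1},{"delta_rot":[0,0,0],"xyz":[-0.054,-0.126,0.015],"fingers":-1},{"delta_rot":[0,0,0],"xyz":[-0.054,-0.126,0.015],"fingers":-1}]' | head -2
python3 go.py 0.4335 -0.0593 0.12
python3 - <<'E'
from fit import *
np.set_printoptions(precision=4,suppress=True)
c=cam('side','a.png'); t=cam('top','b.png')
for n in('side','top'):
  cc=dict(side=c,top=t)[n]
  for d in cut_out(n,'canister')[:1]:
    print(n,d['score'],d['pixel'],fit(cc,d['pixels'].astype(float),CAN,lambda x:(np.array([x[0],x[1],.008]),(0,0)),[.557,-.003]))
cv2.imwrite('pics/ab.png',np.hstack([cv2.resize(cv2.imread('pics/a.png')[120:240,190:310],(400,400),interpolation=2),cv2.resize(cv2.imread('pics/b.png')[140:240,200:300],(400,400),interpolation=2)]))
E
```

```text
t: 11.85
eef_pos: [0.4318, -0.0585, 0.1672]
t 11.85 pos [ 0.4318 -0.0585  0.1672] F [0.0744 0.2339 0.2776] w 1.0015588017368915 g 0.0
shift [-0.0008  0.0017  0.0472] turn [0.0181 0.0475 0.0429]
side 0.59 [273.9, 188.6] (array([0.5697, 0.0159]), np.float64(167.6875), np.float64(744.0))
top 0.75 [241.7, 175.9] (array([ 0.558, -0.004]), np.float64(161.625), np.float64(335.0))
```

View pics/ab.png

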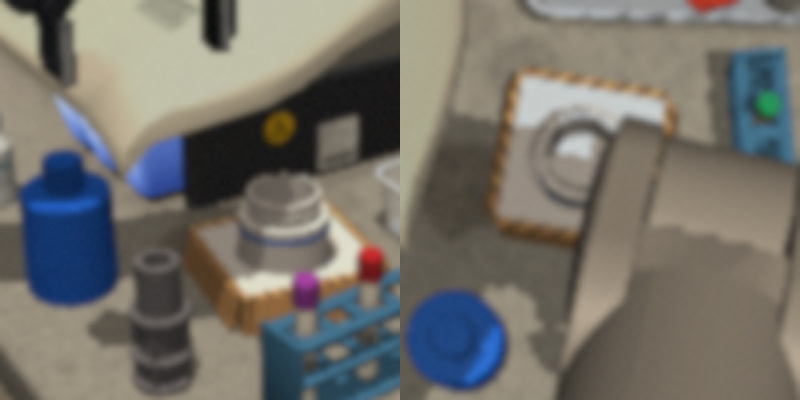

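The canister stands upright in the well, with its rim at about (284,198) in the side crop. Next is the holder.

```bash
python3 -m crank '[{"delta_rot":[0,0,0],"xyz":[-0.001,0.0015,0.03],"fingers":-1},{"delta_rot":[0,0,0],"xyz":[-0.001,0.0015,0.06],"fingers":-1},{"delta_rot":[0,0,0],"xyz":[-0.001,0.0015,0.09],"fingers":-1},{"delta_rot":[0,0,0],"xyz":[-0.001,0.0015,0.11],"fingers":-1},{"delta_rot":[0,0,0],"xyz":[-0.001,0.0015,0.122],"fingers":-1},{"delta_rot":[0,0,0],"xyz":[-0.001,0.0015,0.124],"fingers":-1},{"delta_rot":[0,0,0],"xyz":[-0.001,0.0015,0.124],"fingers":-1}]' |head -4
python3 go.py 0.4335 -0.0593 0.043
python3 -m crank '[{"delta_rot":[0,0,0],"xyz":[0,0,0],"fingers":0},{"delta_rot":[0,0,0],"xyz":[0,0,0],"fingers":0.3},{"delta_rot":[0,0,0],"xyz":[0,0,0],"fingers":0.5},{"delta_rot":[0,0,0],"xyz":[0,0,0],"fingers":0.7},{"delta_rot":[0,0,0],"xyz":[0,0,0],"fingers":1},{"delta_rot":[0,0,0],"xyz":[0,0,0],"fingers":1},{"delta_rot":[0,0,0],"xyz":[0,0,0],"fingers":1}]' 30
python3 - <<'E'
from fit import *
c=cam('side','c.png'); print(atz(c,(274.85,179.05),.074))
cv2.imwrite('pics/cz.png',cv2.resize(cv2.imread('pics/c.png')[120:240,190:310],(480,480),interpolation=2))
E
```

```text
t: 12.75
eef_pos: [0.4325, -0.0601, 0.0431]
tool_rot: [-0.0, 0.707, 0.707, -0.0]
contact_force: [-0.5, -0.0, 0.3]
t 12.75 pos [ 0.4325 -0.0601  0.0431] F [-0.5067 -0.0155  0.3481] w 1.0031292985295226 g 0.0
shift [0.0008 0.001  0.0001] turn [-0.0399  0.035  -0.0151]
t: 13.45
eef_pos: [0.433, -0.0598, 0.0437]
tool_rot: [0.0, 0.707, 0.707, 0.0]
contact_force: [0.2, 0.4, 6.6]
gripper_width: 0.297
grasp_force: 29.6
[ 0.5510815  -0.01286973  0.074     ]
```

View pics/cz.png

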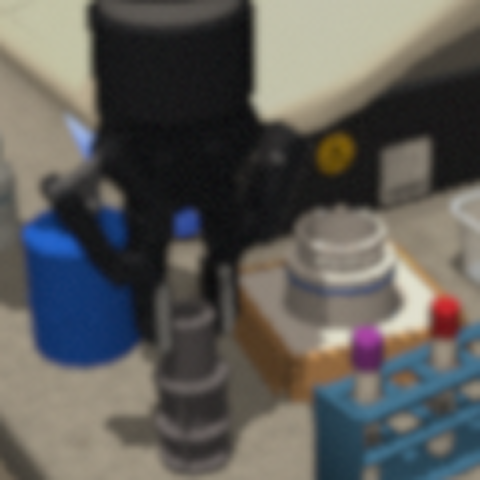

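```bash
python3 -m crank '[{"delta_rot":[0,0,0],"xyz":[0,0,-0.01],"fingers":1},{"delta_rot":[0,0,0],"xyz":[0,0,-0.03],"fingers":1},{"delta_rot":[0,0,0],"xyz":[0,0,-0.06],"fingers":1},{"delta_rot":[0,0,0],"xyz":[0,0,-0.09],"fingers":1},{"delta_rot":[0,0,0],"xyz":[0,0,-0.11],"fingers":1},{"delta_rot":[0,0,0],"xyz":[0,0,-0.12],"fingers":1},{"delta_rot":[0,0,0],"xyz":[0,0,-0.12],"fingers":1},{"delta_rot":[0,0,0],"xyz":[0,0,-0.12],"fingers":1},{"delta_rot":[0,0,0],"xyz":[0,0,-0.12],"fingers":1}]'
python3 go.py 0.5575 -0.004 0.16
python3 - <<'E'
from fit import *
np.set_printoptions(precision=4,suppress=True)
c=cam('side','d.png'); t=cam('top','e.png');p=telemetry.get_obs()['eef_pos'];print(p)
CU=[(.031,.02),(.031,.05),(.025,.05),(.025,.066)]
for n in('side','top'):
  cc=dict(side=c,top=t)[n]
  for d in cut_out(n,'canister')[:1]:
    print(n,d['score'],d['pixel'],fit(cc,d['pixels'].astype(float),CU,lambda x:(np.array([x[0],x[1],.008]),(0,0)),[.557,-.003]))
for d in cut_out('side','tube_holder')[:1]:
    m=d['pixels'].astype(float)
    print('holder',d['score'],d['pixel'],fit(c,m,HOLD,lambda x:(np.array([p[0],x[0],x[1]]),(0,0)),[p[1],p[2]-.043]))
E
```

```text
t: 14.4
eef_pos: [0.4314, -0.0598, 0.1624]
tool_rot: [-0.001, 0.707, 0.707, -0.001]
contact_force: [0.2, -1.0, -1.5]
gripper_width: 0.303
grasp_force: 29.8
t 14.4 pos [ 0.4314 -0.0598  0.1624] F [ 0.2474 -1.0064 -1.5195] w 0.30253281276468424 g 29.809526726603508
shift [0.0558 0.126  0.0021] turn [-0.1131  0.0295 -0.0082]
[ 0.4316 -0.0601  0.1625]
side 0.68 [272.6, 190.9] (array([ 0.5541, -0.0047]), np.float64(42.6875), np.float64(690.0))
top 0.57 [244.1, 176.7] (array([ 0.5587, -0.0026]), np.float64(134.1875), np.float64(340.0))
holder 0.91 [232.2, 164.7] (array([-0.0594,  0.1184]), np.float64(110.375), np.float64(813.0))
```

```bash
python3 -m crank '[{"delta_rot":[0,0,0],"xyz":[0.014,0.03,0],"fingers":1},{"delta_rot":[0,0,0],"xyz":[0.028,0.062,0],"fingers":1},{"delta_rot":[0,0,0],"xyz":[0.042,0.095,0],"fingers":1},{"delta_rot":[0,0,0],"xyz":[0.05,0.115,0.01],"fingers":1},{"delta_rot":[0,0,0],"xyz":[0.055,0.124,0.02],"fingers":1},{"delta_rot":[0,0,0],"xyz":[0.056,0.1255,0.03],"fingers":1},{"delta_rot":[0,0,0],"xyz":[0.056,0.1255,0.033],"fingers":1},{"delta_rot":[0,0,0],"xyz":[0.056,0.1255,0.033],"fingers":1},{"delta_rot":[0,0,0],"xyz":[0.056,0.1255,0.033],"fingers":1},{"delta_rot":[0,0,0],"xyz":[0.056,0.1255,0.033],"fingers":1}]'|head -2
python3 go.py 0.557 -0.0042 0.06
python3 - <<'E'
from fit import *
np.set_printoptions(precision=4,suppress=True)
c=cam('side','d.png'); t=cam('top','e.png');p=telemetry.get_obs()['eef_pos'];print(p)
CU=[(.031,.02),(.031,.05),(.025,.05),(.025,.066)]
for d in cut_out('side','canister')[:1]:
    print(d['score'],d['pixel'],fit(c,d['pixels'].astype(float),CU,lambda x:(np.array([x[0],x[1],.008]),(0,0)),[.557,-.003]))
for d in cut_out('side','tube_holder')[:1]:
    m=d['pixels'].astype(float)
    print('holder',d['score'],d['pixel'],fit(c,m,HOLD,lambda x:(np.array([x[0],x[1],p[2]-.0435]),(0,0)),[p[0],p[1]]))
cv2.imwrite('pics/hz.png',np.hstack([cv2.resize(cv2.imread('pics/d.png')[110:230,220:320],(500,600),interpolation=2),cv2.resize(cv2.imread('pics/e.png')[150:210,215:275],(300,600),interpolation=2)]))
E
```

```text
t: 15.65
eef_pos: [0.5577, -0.0042, 0.1309]
t 15.65 pos [ 0.5577 -0.0042  0.1309] F [0.1544 0.4252 0.3113] w 0.30103483726073565 g 29.834511056542397
shift [-0.     -0.0008  0.0709] turn [ 0.046  -0.0347 -0.0519]
[ 0.5579 -0.004   0.1308]
0.72 [272.4, 187.4] (array([ 0.5537, -0.0074]), np.float64(70.625), np.float64(721.0))
holder 0.96 [277.0, 153.9] (array([ 0.559 , -0.0011]), np.float64(145.875), np.float64(559.0))
```

View pics/hz.png

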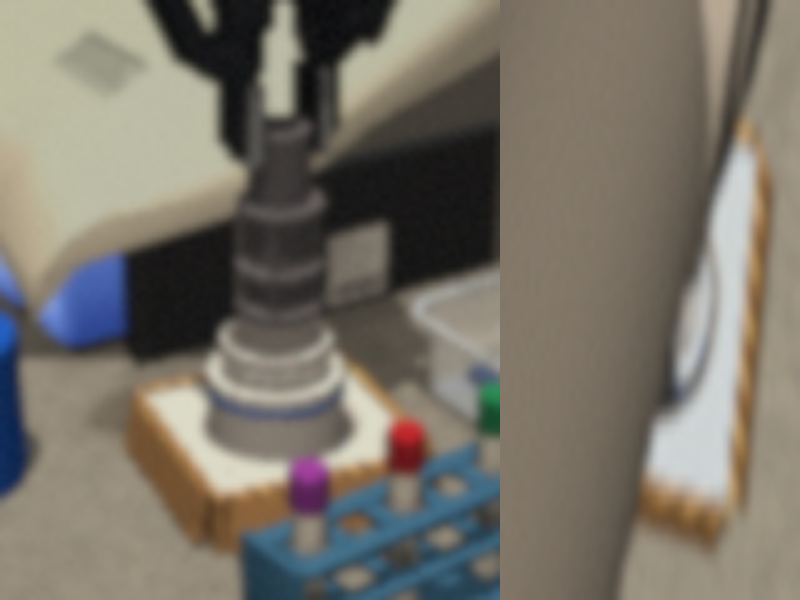

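The holder hovers over the canister, but the horizontal axes differ (holder at about 280.5, canister at about 276 in the crop). I'll move aside once for a clean top view of the canister.

```bash
python3 -m crank '[{"delta_rot":[0,0,0],"xyz":[0,0,-0.04],"fingers":1},{"delta_rot":[0,0,0],"xyz":[-0.03,-0.02,-0.06],"fingers":1},{"delta_rot":[0,0,0],"xyz":[-0.07,-0.04,-0.06],"fingers":1},{"delta_rot":[0,0,0],"xyz":[-0.11,-0.06,-0.06],"fingers":1},{"delta_rot":[0,0,0],"xyz":[-0.15,-0.08,-0.06],"fingers":1},{"delta_rot":[0,0,0],"xyz":[-0.18,-0.09,-0.06],"fingers":1},{"delta_rot":[0,0,0],"xyz":[-0.20,-0.1,-0.06],"fingers":1},{"delta_rot":[0,0,0],"xyz":[-0.20,-0.1,-0.06],"fingers":1},{"delta_rot":[0,0,0],"xyz":[-0.20,-0.1,-0.06],"fingers":1}]'|head -2
python3 - <<'E'
from fit import *
np.set_printoptions(precision=4,suppress=True)
t=cam('top','f.png')
CU=[(.031,.02),(.031,.05),(.025,.05),(.025,.066)]
for d in cut_out('top','canister')[:1]:
    print(d['score'],d['pixel'],fit(t,d['pixels'].astype(float),CU,lambda x:(np.array([x[0],x[1],.008]),(0,0)),[.557,-.003]))
z=cv2.resize(cv2.imread('pics/f.png')[145:215,200:300],None,fx=8,fy=8,interpolation=2)
# model overlay at (.557,-.003)
for r,h,col in((.025,.074,(0,0,255)),(.031,.058,(0,255,0)),(.0345,.028,(255,0,0))):
    uv=np.array([proj(t,[.557+r*np.cos(a),-.003+r*np.sin(a),h]) for a in np.linspace(0,6.29,80)])
    cv2.polylines(z,[(((uv-[200,145])+.5)*8).astype(int)],True,col,1)
cv2.imwrite('pics/fz.png',z)
E
```

```text
t: 16.75
eef_pos: [0.4578, -0.204, 0.1904]
0.69 [247.6, 179.0] (array([ 0.5552, -0.0044]), np.float64(29.0), np.float64(450.0))
```

View pics/fz.png

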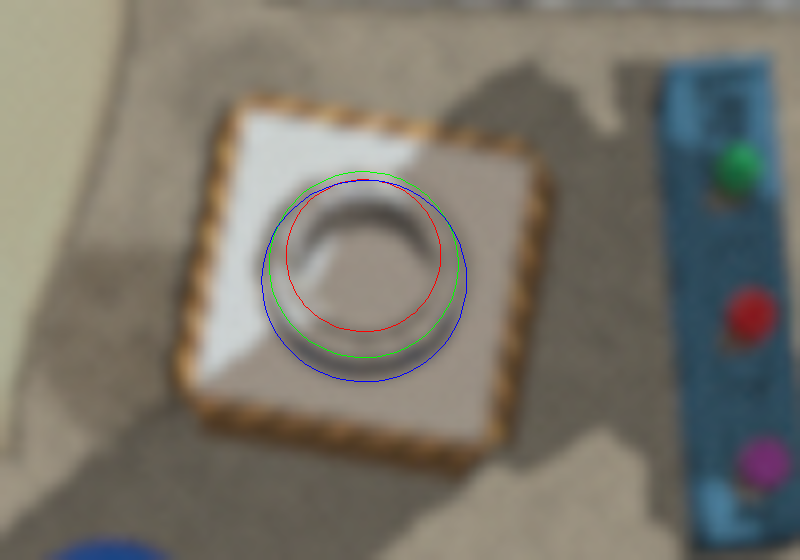

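The top crop shows the canister hole centred near (368,263). That puts the canister at about (0.5553, -0.0045), which agrees with the side-view offset.

```bash
python3 go.py 0.5553 -0.0047 0.131
python3 -m crank '[{"delta_rot":[0,0,0],"xyz":[0.04,0.02,0],"fingers":1},{"delta_rot":[0,0,0],"xyz":[0.08,0.04,0],"fingers":1},{"delta_rot":[0,0,0],"xyz":[0.12,0.06,0],"fingers":1},{"delta_rot":[0,0,0],"xyz":[0.16,0.08,0],"fingers":1},{"delta_rot":[0,0,0],"xyz":[0.185,0.09,0.01],"fingers":1},{"delta_rot":[0,0,0],"xyz":[0.199,0.0975,0.03],"fingers":1},{"delta_rot":[0,0,0],"xyz":[0.199,0.0975,0.05],"fingers":1},{"delta_rot":[0,0,0],"xyz":[0.199,0.0975,0.059],"fingers":1},{"delta_rot":[0,0,0],"xyz":[0.199,0.0975,0.059],"fingers":1},{"delta_rot":[0,0,0],"xyz":[0.199,0.0975,0.059],"fingers":1}]'|head -2
python3 -m crank '[{"delta_rot":[0,0,0],"xyz":[0,0,0],"fingers":1},{"delta_rot":[0,0,0],"xyz":[0,0,0],"fingers":1},{"delta_rot":[0,0,0],"xyz":[0,0,0],"fingers":1}]'|head -2
python3 go.py 0.5553 -0.0047 0.055
```

```text
t 16.85 pos [ 0.4584 -0.2028  0.1902] F [ 0.0688  0.479  -0.1284] w 0.29868328536966077 g 29.882702250033617
shift [0.198  0.0972 0.0593] turn [ 0.0047 -0.0232  0.0817]
t: 17.85
eef_pos: [0.5554, -0.0057, 0.1317]
t: 18.15
eef_pos: [0.5557, -0.005, 0.1319]
t 18.15 pos [ 0.5557 -0.005   0.1319] F [ 0.5196  0.3025 -1.4469] w 0.2976493142695715 g 29.87819055095315
shift [ 0.0003 -0.0005  0.0769] turn [ 0.0595 -0.0266 -0.0272]
```

```bash
python3 -m crank '[{"delta_rot":[0,0,0],"xyz":[0,0,0.006],"fingers":1},{"delta_rot":[0,0,0],"xyz":[0,0,0.012],"fingers":1},{"delta_rot":[0,0,0],"xyz":[0,0,0.016],"fingers":1},{"delta_rot":[0,0,0],"xyz":[0,0,0.02],"fingers":1},{"delta_rot":[0,0,0],"xyz":[0,0,0.024],"fingers":1},{"delta_rot":[0,0,0],"xyz":[0,0,0.024],"fingers":1}]'
python3 go.py 0.5553 -0.0047 0.055
```

```text
t: 18.75
eef_pos: [0.555, -0.0049, 0.1066]
tool_rot: [-0.0, 0.707, 0.707, -0.0]
contact_force: [0.0, -0.2, -0.5]
gripper_width: 0.296
grasp_force: 29.9
t 18.75 pos [ 0.555  -0.0049  0.1066] F [ 0.0303 -0.1808 -0.5361] w 0.29566395124437844 g 29.89165708422661
shift [0.0002 0.0004 0.0516] turn [-0.0583  0.0121 -0.0137]
```

It's inside with no contact. I continue down to TCP z of about 0.057.

```bash
python3 -m crank '[{"delta_rot":[0,0,0],"xyz":[0,0,0.008],"fingers":1},{"delta_rot":[0,0,0],"xyz":[0,0,0.016],"fingers":1},{"delta_rot":[0,0,0],"xyz":[0,0,0.024],"fingers":1},{"delta_rot":[0,0,0],"xyz":[0,0,0.032],"fingers":1},{"delta_rot":[0,0,0],"xyz":[0,0,0.038],"fingers":1},{"delta_rot":[0,0,0],"xyz":[0,0,0.043],"fingers":1},{"delta_rot":[0,0,0],"xyz":[0,0,0.047],"fingers":1},{"delta_rot":[0,0,0],"xyz":[0,0,0.048],"fingers":1},{"delta_rot":[0,0,0],"xyz":[0,0,0.048],"fingers":1}]'
python3 -m crank '[{"delta_rot":[0,0,0],"xyz":[0,0,0.001],"fingers":1},{"delta_rot":[0,0,0],"xyz":[0,0,0.002],"fingers":1},{"delta_rot":[0,0,0],"xyz":[0,0,0.002],"fingers":1}]'
python3 go.py 0.5553 -0.0047 0.055
```

```text
t: 19.65
eef_pos: [0.5553, -0.0049, 0.0592]
tool_rot: [-0.0, 0.707, 0.707, -0.0]
contact_force: [0.1, 1.1, -0.9]
gripper_width: 0.298
grasp_force: 29.9
t: 19.95
eef_pos: [0.5554, -0.0049, 0.0573]
tool_rot: [0.0, 0.707, 0.707, 0.0]
contact_force: [-0.0, -0.3, -0.5]
gripper_width: 0.3
grasp_force: 29.9
t 19.95 pos [ 0.5554 -0.0049  0.0573] F [-0.0228 -0.2903 -0.462 ] w 0.2996140438289163 g 29.890006687492132
shift [ 0.0002 -0.0001  0.0023] turn [ 0.0097 -0.0014 -0.0138]
```

```bash
python3 -m crank '[{"delta_rot":[0,0,0],"xyz":[0,0,0.001],"fingers":1},{"delta_rot":[0,0,0],"xyz":[0,0,0.0018],"fingers":1},{"delta_rot":[0,0,0],"xyz":[0,0,0.0018],"fingers":1}]'
python3 -m crank '[{"delta_rot":[0,0,0],"xyz":[0,0,0],"fingers":0.3},{"delta_rot":[0,0,0],"xyz":[0,0,0],"fingers":0},{"delta_rot":[0,0,0],"xyz":[0,0,0],"fingers":-0.3},{"delta_rot":[0,0,0],"xyz":[0,0,0],"fingers":-0.3},{"delta_rot":[0,0,0],"xyz":[0,0,-0.03],"fingers":-0.3},{"delta_rot":[0,0,0],"xyz":[0,0,-0.07],"fingers":-0.3},{"delta_rot":[0,0,0],"xyz":[0,0,-0.11],"fingers":-0.3},{"delta_rot":[0,0,0],"xyz":[0,0,-0.14],"fingers":-0.3},{"delta_rot":[0,0,0],"xyz":[0,0,-0.14],"fingers":-0.3}]'
python3 go.py 0.4905 -0.1325 0.18
```

```text
t: 20.25
eef_pos: [0.5556, -0.0049, 0.0558]
tool_rot: [0.0, 0.707, 0.707, 0.0]
contact_force: [1.0, 0.1, 3.0]
gripper_width: 0.298
grasp_force: 30.1
t: 21.15
eef_pos: [0.5581, -0.0054, 0.1994]
tool_rot: [0.002, 0.707, 0.707, 0.003]
contact_force: [0.1, -0.5, -0.1]
gripper_width: 0.65
grasp_force: 0.0
t 21.15 pos [ 0.5581 -0.0054  0.1994] F [ 0.1444 -0.5463 -0.0534] w 0.6496257098512715 g 0.0
shift [-0.1272 -0.0676  0.0188] turn [ 0.4071 -0.083  -0.0314]
```

```bash
python3 -c "
from h import *; print(telemetry.get_obs()['q'])"
python3 -m crank '[{"delta_rot":[0,0,8],"xyz":[-0.03,-0.016,0],"fingers":0},{"delta_rot":[0,0,16],"xyz":[-0.06,-0.032,0],"fingers":0},{"delta_rot":[0,0,24],"xyz":[-0.09,-0.048,0],"fingers":0},{"delta_rot":[0,0,32],"xyz":[-0.12,-0.064,0],"fingers":0},{"delta_rot":[0,0,40],"xyz":[-0.127,-0.068,0],"fingers":0},{"delta_rot":[0,0,48],"xyz":[-0.127,-0.068,0],"fingers":0},{"delta_rot":[0,0,56],"xyz":[-0.127,-0.068,0],"fingers":0},{"delta_rot":[0,0,64],"xyz":[-0.127,-0.068,0.01],"fingers":0},{"delta_rot":[0,0,72],"xyz":[-0.127,-0.068,0.02],"fingers":0},{"delta_rot":[0,0,80],"xyz":[-0.127,-0.068,0.02],"fingers":0}]'
python3 -c "
from h import *; print(telemetry.get_obs()['q'])"
python3 go.py 0.4905 -0.1325 0.13
```

```text
[-0.79783433  0.3900619   0.90122042  1.89146525 -0.35910464  1.02269922
  0.25549806]
t: 22.15
eef_pos: [0.4861, -0.1314, 0.1737]
tool_rot: [-0.0, 0.996, 0.084, -0.001]
contact_force: [-0.7, 0.6, -0.7]
gripper_width: 0.504
grasp_force: 0.0
[-0.81362815  0.52313398  1.28961177  2.03918105 -0.59234521  1.03217278
 -0.6332365 ]
t 22.15 pos [ 0.4861 -0.1314  0.1737] F [-0.6501  0.5677 -0.6706] w 0.5040510744488598 g 0.0
shift [0.0043 0.0019 0.0437] turn [ -0.1384   0.0903 -80.3479]
```

```bash
python3 -m crank '[{"delta_rot":[0,0,4],"xyz":[0.0045,0.002,0.02],"fingers":0},{"delta_rot":[0,0,4],"xyz":[0.0045,0.002,0.04],"fingers":0},{"delta_rot":[0,0,4],"xyz":[0.0045,0.002,0.05],"fingers":0},{"delta_rot":[0,0,4],"xyz":[0.0045,0.002,0.05],"fingers":0},{"delta_rot":[0,0,4],"xyz":[0.0045,0.002,0.05],"fingers":0}]'|head -2
python3 go.py 0.4907 -0.133 0.047
python3 - <<'E'
from h import *
print(telemetry.get_obs()['q'])
c=cam('side','g.png');t=cam('top','g2.png')
cv2.imwrite('pics/gz.png',np.hstack([cv2.resize(cv2.imread('pics/g.png')[130:250,220:340],(480,480),interpolation=2),cv2.resize(cv2.imread('pics/g2.png')[150:230,230:310],(320,480),interpolation=2)]))
E
```

```text
t: 22.65
eef_pos: [0.492, -0.1334, 0.1257]
t 22.65 pos [ 0.492  -0.1334  0.1257] F [ 0.3621 -0.656   0.0007] w 0.49812167953995273 g 0.0
shift [-0.0013 -0.0005  0.0787] turn [  0.0016   0.0067 -84.0321]
[-0.73191651  0.59305421  1.19744344  2.07101697 -0.69038571  0.95620597
 -0.62457403]
```

View pics/gz.png

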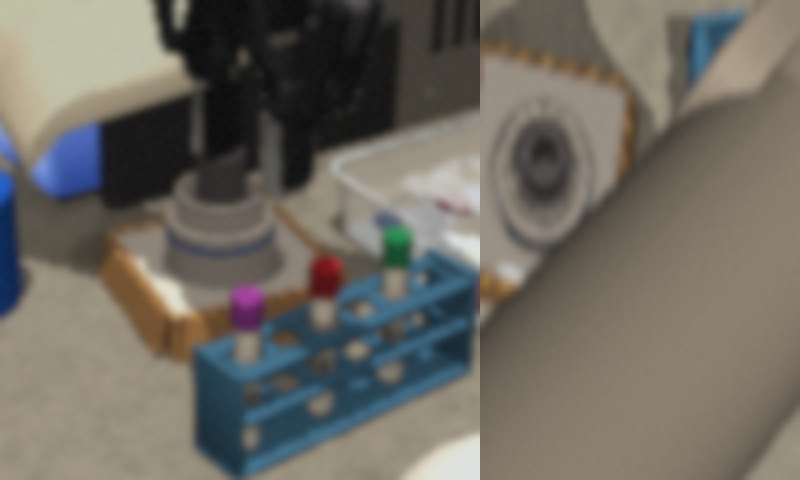

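The fingers straddle the purple cap (cap at (248,308), fingers at 205 and 293 in the crop), and the holder stands centred in the canister. I go down and grip.

```bash
python3 -m crank '[{"delta_rot":[0,0,0],"xyz":[-0.001,0,0.02],"fingers":0},{"delta_rot":[0,0,0],"xyz":[-0.001,0,0.04],"fingers":0},{"delta_rot":[0,0,0],"xyz":[-0.001,0,0.06],"fingers":0},{"delta_rot":[0,0,0],"xyz":[-0.001,0,0.072],"fingers":0},{"delta_rot":[0,0,0],"xyz":[-0.001,0,0.078],"fingers":0},{"delta_rot":[0,0,0],"xyz":[-0.001,0,0.078],"fingers":0},{"delta_rot":[0,0,0],"xyz":[-0.001,0,0.078],"fingers":0}]' 20
python3 -m crank '[{"delta_rot":[0,0,0],"xyz":[0,0,0],"fingers":0.3},{"delta_rot":[0,0,0],"xyz":[0,0,0],"fingers":0.5},{"delta_rot":[0,0,0],"xyz":[0,0,0],"fingers":0.7},{"delta_rot":[0,0,0],"xyz":[0,0,0],"fingers":0.9},{"delta_rot":[0,0,0],"xyz":[0,0,0],"fingers":1},{"delta_rot":[0,0,0],"xyz":[0,0,0],"fingers":1},{"delta_rot":[0,0,0],"xyz":[0,0,0],"fingers":1}]' 20
python3 - <<'E'
from h import *
t=cam('top'); print(atz(t,(245.9,176.25),.098))
E
```

```text
t: 23.45
eef_pos: [0.4917, -0.1335, 0.0482]
tool_rot: [0.0, 0.999, 0.052, 0.001]
contact_force: [-0.3, -1.0, 0.1]
gripper_width: 0.499
grasp_force: 0.0
t: 24.15
eef_pos: [0.4916, -0.1333, 0.0479]
tool_rot: [-0.0, 0.999, 0.052, 0.0]
contact_force: [0.3, 0.4, 6.7]
gripper_width: 0.167
grasp_force: 20.1
[ 0.55300654 -0.00567853  0.098     ]
```

```bash
python3 -m crank '[{"delta_rot":[0,0,0],"xyz":[0,0,-0.008],"fingers":1},{"delta_rot":[0,0,0],"xyz":[0,0,-0.025],"fingers":1},{"delta_rot":[0,0,0],"xyz":[0,0,-0.045],"fingers":1},{"delta_rot":[0,0,0],"xyz":[0,0,-0.07],"fingers":1},{"delta_rot":[0,0,0],"xyz":[0,0,-0.095],"fingers":1},{"delta_rot":[0,0,0],"xyz":[0,0,-0.115],"fingers":1},{"delta_rot":[0,0,0],"xyz":[0,0,-0.125],"fingers":1},{"delta_rot":[0,0,0],"xyz":[0,0,-0.125],"fingers":1},{"delta_rot":[0,0,0],"xyz":[0,0,-0.125],"fingers":1},{"delta_rot":[0,0,0],"xyz":[0,0,-0.125],"fingers":1}]'
python3 go.py 0.555 -0.0045 0.172
python3 - <<'E'
from h import *
o=telemetry.get_obs();print(o['q'],o['eef_pos'])
c=cam('side','k.png');t=cam('top','k2.png')
for d in cut_out('side','tube_purple')[:1]: print(d['score'],d['pixel'],d['pixels'].sum())
z=cv2.resize(cv2.imread('pics/k.png')[110:230,240:340],(500,600),interpolation=2)
z2=cv2.resize(cv2.imread('pics/k2.png')[155:205,220:270],(300,300),interpolation=2)
z[:300,:300]=z[:300,:300]
cv2.imwrite('pics/kz.png',np.hstack([z,np.vstack([z2,z2*0])]))
print((np.array(proj(c,[*o['eef_pos'][:2],o['eef_pos'][2]-.044]))-[240,110])*5)
print((np.array(proj(c,[*o['eef_pos'][:2],o['eef_pos'][2]+.044]))-[240,110])*5)
E
```

```text
t: 25.2
eef_pos: [0.4905, -0.1329, 0.1715]
tool_rot: [-0.0, 0.999, 0.052, -0.001]
contact_force: [-0.3, -0.7, -0.7]
gripper_width: 0.172
grasp_force: 19.6
t 25.2 pos [ 0.4905 -0.1329  0.1715] F [-0.2583 -0.7135 -0.7028] w 0.17232680950716678 g 19.632199108600616
shift [ 0.0776 -0.1209 -0.0005] turn [ -0.0889   0.0553 -84.0123]
[-0.80308106  0.54119244  1.28902126  2.03223466 -0.61177762  1.03712661
 -0.68057777] [ 0.49045404 -0.13287617  0.17154912]
0.62 [281.7, 170.2] 252
[206.412042  384.0490712]
[208.2669065  159.95266425]
```

View pics/kz.png

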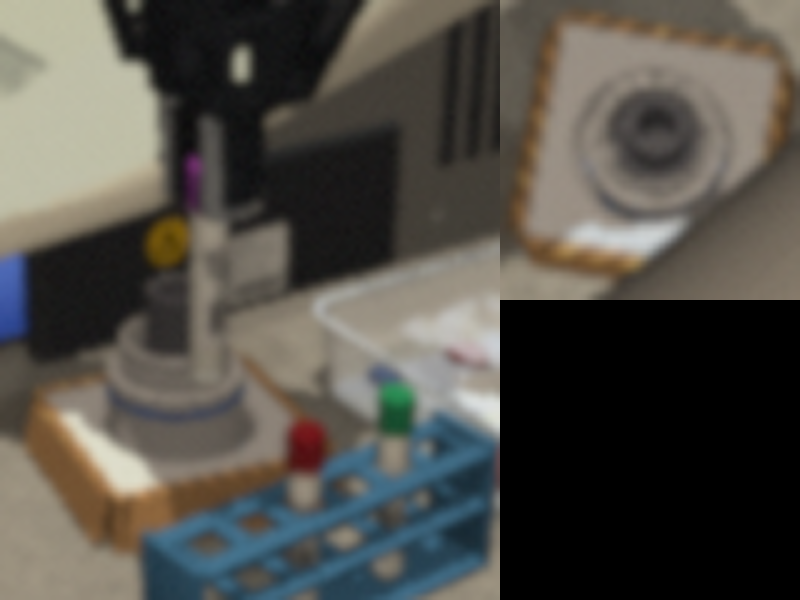

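The tube hangs upright with its bottom at (207,383) in the crop, where the model predicts it. I move over the bore.

```bash
python3 -m crank '[{"delta_rot":[0,0,0],"xyz":[0.013,-0.02,0],"fingers":1},{"delta_rot":[0,0,0],"xyz":[0.026,-0.041,0],"fingers":1},{"delta_rot":[0,0,0],"xyz":[0.039,-0.062,0],"fingers":1},{"delta_rot":[0,0,0],"xyz":[0.052,-0.082,0],"fingers":1},{"delta_rot":[0,0,0],"xyz":[0.065,-0.102,0],"fingers":1},{"delta_rot":[0,0,0],"xyz":[0.074,-0.116,0],"fingers":1},{"delta_rot":[0,0,0],"xyz":[0.077,-0.1206,0.008],"fingers":1},{"delta_rot":[0,0,0],"xyz":[0.077,-0.1206,0.014],"fingers":1},{"delta_rot":[0,0,0],"xyz":[0.077,-0.1206,0.014],"fingers":1},{"delta_rot":[0,0,0],"xyz":[0.077,-0.1206,0.014],"fingers":1}]' |head -2
python3 -m crank '[{"delta_rot":[0,0,0],"xyz":[0,0,0],"fingers":1},{"delta_rot":[0,0,0],"xyz":[0,0,0],"fingers":1}]' |head -2
python3 go.py 0.5545 -0.0047 0.12
python3 - <<'E'
from h import *
o=telemetry.get_obs();print(o['q'],o['eef_pos'])
c=cam('side','l.png'); p=o['eef_pos']
z=cv2.resize(cv2.imread('pics/l.png')[130:210,240:310],(700,800),interpolation=2)[:600]
cv2.imwrite('pics/lz.png',z)
for n,P in(('tube bottom',[p[0],p[1],p[2]-.044]),('stem top',[p[0],p[1],.098]),('stem low',[p[0],p[1],.075])): print(n,(np.array(proj(c,P))-[240,130]+.5)*10)
E
```

```text
t: 26.35
eef_pos: [0.5544, -0.0066, 0.1583]
t: 26.55
eef_pos: [0.5551, -0.0058, 0.1588]
t 26.55 pos [ 0.5551 -0.0058  0.1588] F [-0.1938  0.5863  0.4396] w 0.16739948884069442 g 19.629271924495697
shift [-0.0005 -0.0011  0.0388] turn [  0.0084  -0.0285 -84.0716]
[-0.95651493  0.6478422   1.23615377  1.94126436 -0.7042795   1.07739657
 -0.88192083] [ 0.55507245 -0.00578659  0.15877419]
tube bottom [351.7769361  311.07541745]
stem top [351.84269282 380.92231501]
stem low [351.93086326 474.5770911 ]
```

View pics/lz.png

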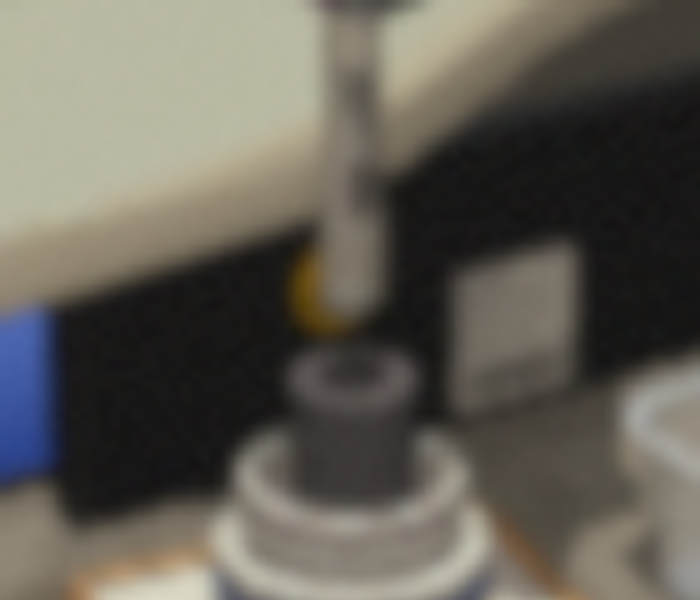

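The tube axis (355) and stem axis (354) line up, and the stem top is at the predicted row (378 against 381). I lower with care.

```bash
python3 -m crank '[{"delta_rot":[0,0,0],"xyz":[-0.0002,-0.0008,0.004],"fingers":1},{"delta_rot":[0,0,0],"xyz":[-0.0002,-0.0008,0.01],"fingers":1},{"delta_rot":[0,0,0],"xyz":[-0.0002,-0.0008,0.016],"fingers":1},{"delta_rot":[0,0,0],"xyz":[-0.0002,-0.0008,0.021],"fingers":1},{"delta_rot":[0,0,0],"xyz":[-0.0002,-0.0008,0.026],"fingers":1},{"delta_rot":[0,0,0],"xyz":[-0.0002,-0.0008,0.03],"fingers":1},{"delta_rot":[0,0,0],"xyz":[-0.0002,-0.0008,0.03],"fingers":1}]'
python3 go.py 0.5547 -0.005 0.082
```

```text
t: 27.3
eef_pos: [0.5545, -0.0045, 0.1279]
tool_rot: [0.0, 0.999, 0.052, -0.0]
contact_force: [0.2, -0.3, -0.0]
gripper_width: 0.17
grasp_force: 19.6
t 27.3 pos [ 0.5545 -0.0045  0.1279] F [ 0.1668 -0.2592 -0.0338] w 0.1700336559897965 g 19.629160165786743
shift [0.0002 0.0006 0.0459] turn [ -0.0381   0.046  -84.0204]
```

No contact, and the tube bottom is about 14 mm into the bore. I continue.

```bash
python3 -m crank '[{"delta_rot":[0,0,0],"xyz":[0,0,0.006],"fingers":1},{"delta_rot":[0,0,0],"xyz":[0,0,0.013],"fingers":1},{"delta_rot":[0,0,0],"xyz":[0,0,0.02],"fingers":1},{"delta_rot":[0,0,0],"xyz":[0,0,0.027],"fingers":1},{"delta_rot":[0,0,0],"xyz":[0,0,0.034],"fingers":1},{"delta_rot":[0,0,0],"xyz":[0,0,0.039],"fingers":1},{"delta_rot":[0,0,0],"xyz":[0,0,0.043],"fingers":1},{"delta_rot":[0,0,0],"xyz":[0,0,0.043],"fingers":1}]'
python3 -m crank '[{"delta_rot":[0,0,0],"xyz":[0,0,0.001],"fingers":1},{"delta_rot":[0,0,0],"xyz":[0,0,0.002],"fingers":1},{"delta_rot":[0,0,0],"xyz":[0,0,0.002],"fingers":1}]'
```

```text
t: 28.1
eef_pos: [0.5546, -0.0045, 0.085]
tool_rot: [0.0, 0.999, 0.052, -0.0]
contact_force: [-0.8, -1.3, -0.8]
gripper_width: 0.171
grasp_force: 19.6
t: 28.4
eef_pos: [0.5549, -0.0044, 0.0836]
tool_rot: [-0.0, 0.999, 0.052, 0.0]
contact_force: [-0.3, 0.2, -1.0]
gripper_width: 0.174
grasp_force: 19.6
```

```bash
python3 -m crank '[{"delta_rot":[0,0,0],"xyz":[0,0,0.001],"fingers":1},{"delta_rot":[0,0,0],"xyz":[0,0,0.0015],"fingers":1},{"delta_rot":[0,0,0],"xyz":[0,0,0.0015],"fingers":1}]'
python3 -m crank '[{"delta_rot":[0,0,0],"xyz":[0,0,0],"fingers":0.6},{"delta_rot":[0,0,0],"xyz":[0,0,0],"fingers":0.3},{"delta_rot":[0,0,0],"xyz":[0,0,0],"fingers":0},{"delta_rot":[0,0,0],"xyz":[0,0,0],"fingers":0},{"delta_rot":[0,0,0],"xyz":[0,0,-0.03],"fingers":0},{"delta_rot":[0,0,0],"xyz":[0,0,-0.07],"fingers":0},{"delta_rot":[0,0,0],"xyz":[0,0,-0.11],"fingers":0},{"delta_rot":[0,0,0],"xyz":[0,0,-0.13],"fingers":0},{"delta_rot":[0,0,0],"xyz":[0,0,-0.13],"fingers":0}]'
python3 go.py 0.432 0.075 0.2
```

```text
t: 28.7
eef_pos: [0.5549, -0.0044, 0.082]
tool_rot: [-0.0, 0.999, 0.052, 0.0]
contact_force: [0.5, 0.4, 0.9]
gripper_width: 0.168
grasp_force: 19.7
t: 29.6
eef_pos: [0.5566, -0.0049, 0.2147]
tool_rot: [-0.0, 0.999, 0.052, 0.002]
contact_force: [0.1, 0.9, -0.7]
gripper_width: 0.503
grasp_force: 0.0
t 29.6 pos [ 0.5566 -0.0049  0.2147] F [ 0.0796  0.9455 -0.7362] w 0.503175908626521 g 0.0
shift [-0.1156 -0.0925  0.0141] turn [  0.2111  -0.2232 -84.0101]
```

```bash
python3 -m crank '[{"delta_rot":[0,0,0],"xyz":[-0.039,-0.031,0],"fingers":-0.2},{"delta_rot":[0,0,0],"xyz":[-0.077,-0.061,0],"fingers":-0.2},{"delta_rot":[0,0,0],"xyz":[-0.11,-0.088,0],"fingers":-0.2},{"delta_rot":[0,0,0],"xyz":[-0.1155,-0.0925,0.02],"fingers":-0.2},{"delta_rot":[0,0,0],"xyz":[-0.1155,-0.0925,0.05],"fingers":-0.2},{"delta_rot":[0,0,0],"xyz":[-0.1155,-0.0925,0.07],"fingers":-0.2},{"delta_rot":[0,0,0],"xyz":[-0.1155,-0.0925,0.075],"fingers":-0.2},{"delta_rot":[0,0,0],"xyz":[-0.1155,-0.0925,0.075],"fingers":-0.2},{"delta_rot":[0,0,0],"xyz":[-0.1155,-0.0925,0.075],"fingers":-0.2}]' |head -2
python3 go.py 0.432 0.075 0.056
python3 - <<'E'
from h import *
o=telemetry.get_obs();print(o['q'])
c=cam('side','m.png'); t=cam('top','m2.png')
cv2.imwrite('pics/mz.png',np.hstack([cv2.resize(cv2.imread('pics/m.png')[110:230,180:300],(480,480),interpolation=2),cv2.resize(cv2.imread('pics/m2.png')[150:210,210:270],(320,320),interpolation=2)[:,:].repeat(1,0) if 0 else cv2.resize(cv2.imread('pics/m2.png')[150:240,210:270],(320,480),interpolation=2)]))
for n in('tube_purple',): print([ (d['score'],d['pixel']) for d in search_frame('side',n)[:1]])
E
```

```text
t: 30.5
eef_pos: [0.4308, 0.075, 0.1375]
t 30.5 pos [0.4308 0.075  0.1375] F [-0.1499  0.3995 -0.4041] w 0.6000091915346272 g 0.0
shift [0.0011 0.     0.0815] turn [  0.0508  -0.0038 -84.0789]
[-1.30792508  0.36799714  1.22413895  2.21590609 -0.46594645  0.85098324
 -1.25407016]
[(0.54, [274.8, 162.4])]
```

View pics/mz.png

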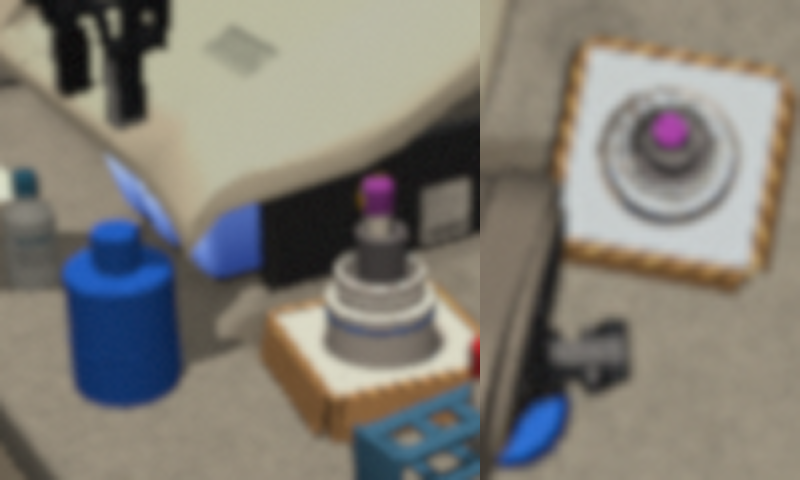

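Run:
```python
from fit import *
np.set_printoptions(precision=4,suppress=True)
c=cam('side'); t=cam('top')
print('can',atz(t,(245.6,177.7),.058),'cap',atz(t,(245.4,174.1),.126))
p=telemetry.get_obs()['eef_pos'];print(p)
f=lambda P:((np.array(proj(c,P))-[180,110]+.5)*4).round()
for dy in(-.026,0,.026): print('finger',f([p[0]+dy*.1,p[1]+dy,p[2]+.026]))
print('knob',f([.432,.075,.098]))
for n,d in(('side',c),):
    m=cut_out(n,'lid')[0]; print('lid',m['score'],fit(c,m['pixels'].astype(float),LID,lambda x:(np.array([x[0],x[1],0]),(0,0)),[.432,.075]))
m=cut_out('top','canister')
if m: print(m[0]['score'],fit(t,m[0]['pixels'].astype(float),[(.031,.02),(.031,.05),(.025,.05),(.025,.066)],lambda x:(np.array([x[0],x[1],.008]),(0,0)),[.555,-.0045]))
```

```text
can [ 0.5567 -0.0046  0.058 ] cap [ 0.5531 -0.0046  0.126 ]
[0.4308 0.0756 0.1375]
finger [117. 136.]
finger [102. 120.]
finger [ 88. 104.]
knob [114. 230.]
lid 0.78 (array([0.431 , 0.0744]), np.float64(60.0625), np.float64(1196.0))
0.64 (array([ 0.5553, -0.0049]), np.float64(190.0), np.float64(344.0))
```

The fingers' positions match the model and the knob lies under the TCP. The purple tube stands in the bore. I grip the knob.

```bash
python3 -m crank '[{"delta_rot":[0,0,0],"xyz":[0.0005,0.0005,0.02],"fingers":-0.2},{"delta_rot":[0,0,0],"xyz":[0.0005,0.0005,0.04],"fingers":-0.2},{"delta_rot":[0,0,0],"xyz":[0.0005,0.0005,0.06],"fingers":-0.2},{"delta_rot":[0,0,0],"xyz":[0.0005,0.0005,0.074],"fingers":-0.2},{"delta_rot":[0,0,0],"xyz":[0.0005,0.0005,0.081],"fingers":-0.2},{"delta_rot":[0,0,0],"xyz":[0.0005,0.0005,0.081],"fingers":-0.2}]' 35
python3 -m crank '[{"delta_rot":[0,0,0],"xyz":[0,0,0],"fingers":0.2},{"delta_rot":[0,0,0],"xyz":[0,0,0],"fingers":0.4},{"delta_rot":[0,0,0],"xyz":[0,0,0],"fingers":0.6},{"delta_rot":[0,0,0],"xyz":[0,0,0],"fingers":1},{"delta_rot":[0,0,0],"xyz":[0,0,0],"fingers":1},{"delta_rot":[0,0,0],"xyz":[0,0,0],"fingers":1},{"delta_rot":[0,0,0],"xyz":[0,0,0],"fingers":1}]'
```

```text
t: 31.45
eef_pos: [0.4306, 0.0748, 0.0556]
tool_rot: [0.0, 0.999, 0.052, -0.001]
contact_force: [0.1, -1.1, 0.7]
gripper_width: 0.595
grasp_force: 0.0
t: 32.15
eef_pos: [0.4316, 0.0751, 0.0567]
tool_rot: [-0.0, 0.999, 0.052, 0.001]
contact_force: [-1.7, -2.0, 6.1]
gripper_width: 0.307
grasp_force: 34.3
```

```bash
python3 -m crank '[{"delta_rot":[0,0,0],"xyz":[0,0,-0.008],"fingers":1},{"delta_rot":[0,0,0],"xyz":[0,0,-0.025],"fingers":1},{"delta_rot":[0,0,0],"xyz":[0,0,-0.05],"fingers":1},{"delta_rot":[0,0,0],"xyz":[0,0,-0.08],"fingers":1},{"delta_rot":[0,0,0],"xyz":[0,0,-0.11],"fingers":1},{"delta_rot":[0,0,0],"xyz":[0,0,-0.14],"fingers":1},{"delta_rot":[0,0,0],"xyz":[0,0,-0.158],"fingers":1},{"delta_rot":[0,0,0],"xyz":[0,0,-0.158],"fingers":1},{"delta_rot":[0,0,0],"xyz":[0,0,-0.158],"fingers":1}]'
python3 go.py 0.445 -0.005 0.213
```

```text
t: 33.05
eef_pos: [0.4304, 0.0759, 0.2137]
tool_rot: [-0.001, 0.999, 0.053, -0.0]
contact_force: [-0.7, -0.3, -0.1]
gripper_width: 0.306
grasp_force: 34.8
t 33.05 pos [0.4304 0.0759 0.2137] F [-0.748  -0.2919 -0.0605] w 0.30606980215683943 g 34.79672133922577
shift [0.006  0.082  0.0005] turn [ -0.1303  -0.0867 -83.9177]
```

```bash
python3 -m crank '[{"delta_rot":[0,0,0],"xyz":[0.002,0.025,0],"fingers":1},{"delta_rot":[0,0,0],"xyz":[0.004,0.05,0],"fingers":1},{"delta_rot":[0,0,0],"xyz":[0.006,0.075,0],"fingers":1},{"delta_rot":[0,0,0],"xyz":[0.016,0.083,0],"fingers":1},{"delta_rot":[0,0,0],"xyz":[0.04,0.086,0],"fingers":1},{"delta_rot":[0,0,0],"xyz":[0.068,0.089,0],"fingers":1},{"delta_rot":[0,0,0],"xyz":[0.096,0.092,0],"fingers":1},{"delta_rot":[0,0,0],"xyz":[0.112,0.093,0],"fingers":1},{"delta_rot":[0,0,0],"xyz":[0.116,0.0935,0],"fingers":1},{"delta_rot":[0,0,0],"xyz":[0.116,0.0935,0],"fingers":1}]' | head -2
python3 -m crank '[{"delta_rot":[0,0,0],"xyz":[0,0,0],"fingers":1},{"delta_rot":[0,0,0],"xyz":[0,0,0],"fingers":1},{"delta_rot":[0,0,0],"xyz":[0,0,0],"fingers":1}]' | head -2
python3 go.py 0.5555 -0.0047 0.1145
python3 - <<'E'
from fit import *
np.set_printoptions(precision=4,suppress=True)
c=cam('side','n.png'); p=telemetry.get_obs()['eef_pos'];print(p)
m=cut_out('side','lid')[0]; print('lid',m['score'],m['pixel'],fit(c,m['pixels'].astype(float),LID,lambda x:(np.array([p[0],x[0],x[1]]),(0,0)),[p[1],p[2]-.0565]))
m=cut_out('side','canister')[0]; print('can',m['score'],m['pixel'])
f=lambda P:((np.array(proj(c,P))-[230,80]+.5)*4).round()
print('lid base',f([p[0],p[1],p[2]-.0565]),'can',f([p[0],p[1],.066]))
cv2.imwrite('pics/nz.png',cv2.resize(cv2.imread('pics/n.png')[80:230,230:330],(400,600),interpolation=2))
E
```

```text
t: 34.05
eef_pos: [0.5551, -0.0066, 0.2124]
t: 34.35
eef_pos: [0.5554, -0.0055, 0.214]
t 34.35 pos [ 0.5554 -0.0055  0.214 ] F [ 0.6024 -0.0101 -0.7075] w 0.30733031718114606 g 34.78717803955078
shift [ 0.0002 -0.0007  0.0995] turn [ -0.0477  -0.0369 -84.0011]
[ 0.5555 -0.0055  0.2141]
lid 0.8 [271.1, 124.8] (array([-0.0057,  0.1575]), np.float64(139.0625), np.float64(1338.0))
can 0.77 [275.6, 189.4]
lid base [181. 250.] can [181. 404.]
```

View pics/nz.png

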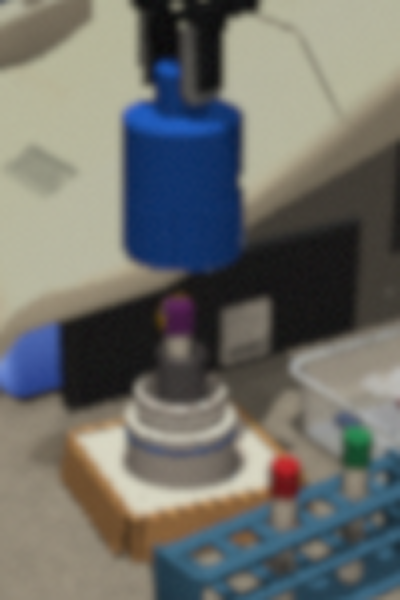

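The lid axis (183) and canister axis (182) line up, and the tube is upright below. I lower the lid.

```bash
python3 -m crank '[{"delta_rot":[0,0,0],"xyz":[0,-0.0007,0.012],"fingers":1},{"delta_rot":[0,0,0],"xyz":[0,-0.0007,0.026],"fingers":1},{"delta_rot":[0,0,0],"xyz":[0,-0.0007,0.04],"fingers":1},{"delta_rot":[0,0,0],"xyz":[0,-0.0007,0.054],"fingers":1},{"delta_rot":[0,0,0],"xyz":[0,-0.0007,0.066],"fingers":1},{"delta_rot":[0,0,0],"xyz":[0,-0.0007,0.074],"fingers":1},{"delta_rot":[0,0,0],"xyz":[0,-0.0007,0.079],"fingers":1},{"delta_rot":[0,0,0],"xyz":[0,-0.0007,0.079],"fingers":1}]'
python3 -m crank '[{"delta_rot":[0,0,0],"xyz":[0,0,0.003],"fingers":1},{"delta_rot":[0,0,0],"xyz":[0,0,0.006],"fingers":1},{"delta_rot":[0,0,0],"xyz":[0,0,0.009],"fingers":1},{"delta_rot":[0,0,0],"xyz":[0,0,0.009],"fingers":1}]'
python3 go.py 0.5555 -0.0047 0.1145
```

```text
t: 35.3
eef_pos: [0.5556, -0.0052, 0.1344]
tool_rot: [0.0, 0.999, 0.052, -0.0]
contact_force: [0.2, 0.1, -1.2]
gripper_width: 0.309
grasp_force: 34.8
t: 35.7
eef_pos: [0.5558, -0.005, 0.1257]
tool_rot: [-0.0, 0.999, 0.052, -0.0]
contact_force: [0.4, -1.0, -0.8]
gripper_width: 0.309
grasp_force: 34.8
t 35.7 pos [ 0.5558 -0.005   0.1257] F [ 0.3543 -1.0295 -0.844 ] w 0.30936361045442284 g 34.7870010137558
shift [-0.0002 -0.0003  0.0112] turn [ -0.0189   0.0094 -84.0047]
```

The lid is past the rim height without contact. I go down to the shoulder.

```bash
python3 -m crank '[{"delta_rot":[0,0,0],"xyz":[0,0,0.003],"fingers":1},{"delta_rot":[0,0,0],"xyz":[0,0,0.006],"fingers":1},{"delta_rot":[0,0,0],"xyz":[0,0,0.008],"fingers":1},{"delta_rot":[0,0,0],"xyz":[0,0,0.0095],"fingers":1},{"delta_rot":[0,0,0],"xyz":[0,0,0.0095],"fingers":1}]'
python3 -m crank '[{"delta_rot":[0,0,0],"xyz":[0,0,0.001],"fingers":1},{"delta_rot":[0,0,0],"xyz":[0,0,0.0015],"fingers":1},{"delta_rot":[0,0,0],"xyz":[0,0,0.0015],"fingers":1}]'
```

```text
t: 36.2
eef_pos: [0.5558, -0.0051, 0.1163]
tool_rot: [0.0, 0.999, 0.052, -0.0]
contact_force: [-1.0, -0.6, -0.8]
gripper_width: 0.308
grasp_force: 34.8
t: 36.5
eef_pos: [0.5559, -0.0051, 0.115]
tool_rot: [-0.0, 0.999, 0.052, -0.0]
contact_force: [-0.6, 0.7, 0.0]
gripper_width: 0.311
grasp_force: 34.8
```

```bash
python3 -m crank '[{"delta_rot":[0,0,0],"xyz":[0,0,0.0008],"fingers":1},{"delta_rot":[0,0,0],"xyz":[0,0,0.001],"fingers":1},{"delta_rot":[0,0,0],"xyz":[0,0,0.001],"fingers":1}]'
python3 -m crank '[{"delta_rot":[0,0,0],"xyz":[0,0,0],"fingers":0.3},{"delta_rot":[0,0,0],"xyz":[0,0,0],"fingers":0.1},{"delta_rot":[0,0,0],"xyz":[0,0,0],"fingers":-0.1},{"delta_rot":[0,0,0],"xyz":[0,0,0],"fingers":-0.1},{"delta_rot":[0,0,0],"xyz":[0,0,-0.02],"fingers":-0.1},{"delta_rot":[0,0,0],"xyz":[0,0,-0.06],"fingers":-0.1},{"delta_rot":[0,0,0],"xyz":[0,0,-0.1],"fingers":-0.1},{"delta_rot":[0,0,0],"xyz":[0,0,-0.12],"fingers":-0.1},{"delta_rot":[0,0,0],"xyz":[0,0,-0.12],"fingers":-0.1},{"delta_rot":[0,0,0],"xyz":[0,0,-0.12],"fingers":-0.1}]'
python3 - <<'E'
from fit import *
np.set_printoptions(precision=4,suppress=True)
c=cam('side','r.png')
m=cut_out('side','lid')[0]; M=m['pixels'].astype(float)
print('lid',m['score'],m['pixel'],fit(c,M,LID,lambda x:(np.array([.5555,x[0],x[1]]),(0,0)),[-.005,.058]),fit(c,M,LID,lambda x:(np.array([x[0],x[1],.058]),(0,0)),[.5555,-.005]))
cv2.imwrite('pics/rz.png',cv2.resize(cv2.imread('pics/r.png')[90:240,220:360],(560,600),interpolation=2))
E
```

```text
t: 36.8
eef_pos: [0.5564, -0.0054, 0.1148]
tool_rot: [-0.0, 0.999, 0.052, 0.001]
contact_force: [-1.8, 0.5, 6.4]
gripper_width: 0.303
grasp_force: 35.5
t: 37.8
eef_pos: [0.5558, -0.0048, 0.2338]
tool_rot: [-0.0, 0.999, 0.052, 0.0]
contact_force: [-0.6, 0.3, -1.4]
gripper_width: 0.55
grasp_force: 0.0
lid 0.6 [269.7, 166.3] (array([-0.0063,  0.0585]), np.float64(53.5625), np.float64(1229.0)) (array([ 0.5569, -0.0041]), np.float64(50.4375), np.float64(1229.0))
```

View pics/rz.png

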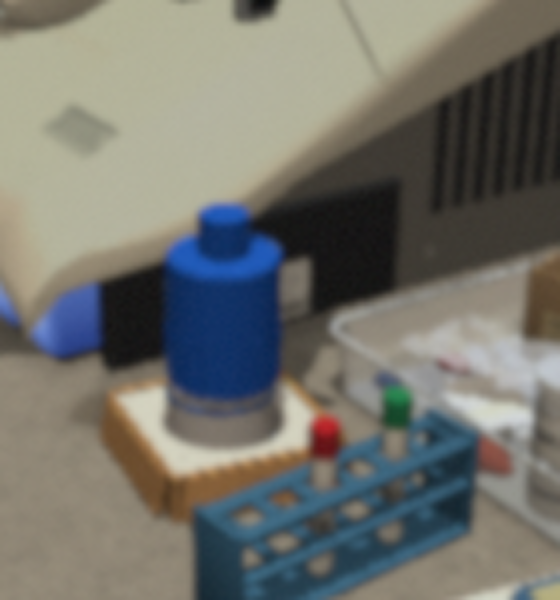

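The lid sits level on the shoulder: seam at about (222,395) in the crop, fitted base at 58.5 mm against 58 mm expected. The red and green tubes haven't moved, and the gripper is clear.

```bash
python3 -c "
from station import job; print(job.hand_in())"
```

```text
the job is handed in; nothing more can be done
None
```

I packed the purple-capped tube in the required order (canister, holder, tube, lid) and handed the job in at about 38 s; the last image showed the lid level on the shoulder and the red and green tubes in place, but no verdict came back.

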